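Demagnetise the piston pins

TASK

Stack all the loose steel piston pins as a pyramid on the white V-grooves of the blue demagnetising bed: fill the three grooves first, then saddle the rest in the gaps of the layer below, ends roughly flush. Then turn the field dial to the red tab, press the roller lever of the yellow switch down just until it clicks (roller in the green band of the post beside it, never down into the red) and let it spring back, and lastly wind the dial back to zero, with the pins still stacked and the other things on the bench left where they are.

Things in the scene. Friction and masses are not known exactly. Their poses are not given: they have to be found in the camera images.
- bed: Fixed blue plate 190 x 130 x 20 mm, origin: centre of its underside. White ridges along its y (y -22 to 22 mm) peak at x = -45, -15, 15, 45 mm, z = 35; between them 90 degree V-grooves. A stacked pin lies along y at y = 0, its centre at x = -30, 0, 30, z = 39.8 mm (grooves), x = -15, 15, z = 63.4 (second layer) or x = 0, z = 87 (third). Low copper coils at x = -81, 81, up to z = 36.
- mat: Fixed black rubber mat, 277 (x) x 130 (y) x 4 mm, origin: centre of its underside. Low ribs (4 mm above its top) run along its y at x = -126, -84, -42, 0, 42, 84, 126 mm; the pins start in the troughs between them, lying roughly along y. A lip 26 mm high closes its two x ends. Mat and control box may be on either side of the bed.
- dial (a joint): Angle of the field dial (rad): 0 at the zero stop, grows clockwise seen from above, up to 4.7. It turns stiffly (0.04 N m) and stays where it is left.
- dial_grip (a point): On the dial's axis at the middle of its grip bar's height, 37 mm above the control box. The bar, 46 mm long and 14 mm wide, reaches from 17 mm below to 7 mm above this point, and lies along the point's x; its white pointer is on the -x half. z is up.
- dial_pointer (a point): Outer end of the dial's white pointer, 22 mm from the dial's axis, on top of the grip bar.
- tab_tip (a point): Middle of the red tab (18 x 7 mm, radial) on the white scale round the dial, 45 mm from the dial's axis. It is fixed; the dial is set when the pointer points at it (within 0.118 rad). The tab lies 0.9 to 2.2 rad clockwise of zero.
- tab: The red tab's frame: origin on the dial's axis at the height of the control box's top, its -x axis points through the middle of the tab.
- lever (a joint): Angle of the switch's roller lever (rad): 0 at rest, grows as the roller is pressed down. It clicks at 0.20 (roller 15 mm down); beyond 0.32 (roller 24 mm down) is overtravel; hard stop 0.5. A spring returns it; about 2.3 N at first, 4 N at the click.
- lever_roller (a point): Centre of the black roller on the lever's free end: diameter 22 mm, 18 mm wide along its level axle; at rest 57 mm above the control box. It hinges about a level axis parallel to the axle, 75 mm back towards the yellow switch and 15 mm lower. A white post 30 mm beyond the roller's front bears a green band at the height of the roller's centre once clicked, red below.
- console: Fixed grey control box, 300 (x) x 130 (y) x 60 mm high, origin: centre of its underside. The dial's axis is at x = -100, y = 0 mm; zero on its scale (long tick) is towards -x. The yellow switch body (45 x 36 x 56 mm high) stands on it at x = 22, y = 14; the roller is at x = 100, y = -20.
- jug: Bystander: grey oil bottle with blue cap, 84 mm across, 130 mm tall; origin at its foot. Leave it where it is.
- spray: Bystander: blue and silver can, 52 mm across, 120 mm tall; origin at its foot. Leave it where it is.
- bearing: Bystander: steel ring 68 mm across, 18 mm high, lying flat; origin at its underside. Leave it where it is.
- flange: Bystander: dark steel hub flange, 68 mm across, 34 mm high; origin at its underside. Leave it where it is.
- wrench: Bystander: spanner, 180 mm long, lying flat; origin at its underside. Leave it where it is.
- mallet: Bystander: rubber mallet, 260 mm long, lying flat; origin at its underside. Leave it where it is.
- partbox: Bystander: small blue box 70 x 45 x 30 mm; origin at its underside. Leave it where it is.
- pin0_c (a point): Centre of a bright steel piston pin, a plain cylinder 28 mm in diameter and 50 mm long (dark bore discs on its ends, but solid), 0.11 to 0.23 kg, lying along the point's own x axis. May be absent.
- pin1_c (a point): Centre of a bright steel piston pin, a plain cylinder 28 mm in diameter and 50 mm long (dark bore discs on its ends, but solid), 0.11 to 0.23 kg, lying along the point's own x axis. May be absent.
- pin2_c (a point): Centre of a bright steel piston pin, a plain cylinder 28 mm in diameter and 50 mm long (dark bore discs on its ends, but solid), 0.11 to 0.23 kg, lying along the point's own x axis. May be absent.
- pin3_c (a point): Centre of a bright steel piston pin, a plain cylinder 28 mm in diameter and 50 mm long (dark bore discs on its ends, but solid), 0.11 to 0.23 kg, lying along the point's own x axis. May be absent.
- pin4_c (a point): Centre of a bright steel piston pin, a plain cylinder 28 mm in diameter and 50 mm long (dark bore discs on its ends, but solid), 0.11 to 0.23 kg, lying along the point's own x axis. May be absent.
- pin5_c (a point): Centre of a bright steel piston pin, a plain cylinder 28 mm in diameter and 50 mm long (dark bore discs on its ends, but solid), 0.11 to 0.23 kg, lying along the point's own x axis. May be absent.
Mind the look-alikes: they are no part of the job. Leave any brown or orange look-alike of the part that bears pin1_c alone. Leave any turquoise look-alike of the part that bears pin2_c alone.

How it is judged:
On the way, in this order (a step that is already met when the one before it is completed fails the run):
1. all pins stacked on the bed and released (x of pin0_c in the frame of bed between -0.034 and 0.034 m and y of pin0_c in the frame of bed between -0.012 and 0.012 m and z of each of pin0_c, pin1_c, pin2_c, pin3_c, pin4_c, pin5_c in the frame of bed above 0.035 m and angle between the x axis of each of pin0_c, pin1_c, pin2_c, pin3_c, pin4_c, pin5_c and the y axis of bed, either way round below 0.15 rad and x of pin1_c in the frame of bed between -0.034 and 0.034 m and y of pin1_c in the frame of bed between -0.012 and 0.012 m and x of pin2_c in the frame of bed between -0.034 and 0.034 m and y of pin2_c in the frame of bed between -0.012 and 0.012 m and x of pin3_c in the frame of bed between -0.034 and 0.034 m and y of pin3_c in the frame of bed between -0.012 and 0.012 m and x of pin4_c in the frame of bed between -0.034 and 0.034 m and y of pin4_c in the frame of bed between -0.012 and 0.012 m and x of pin5_c in the frame of bed between -0.034 and 0.034 m and y of pin5_c in the frame of bed between -0.012 and 0.012 m and linear speed of each of pin0, pin1, pin2, pin3, pin4, pin5 below 0.03 m/s and contact force between the fingers and anything else below 0.3 N), for 0.2 s.
2. dial set to the red tab, with the lever at rest (y of dial_pointer in the frame of tab between -0.0026 and 0.0026 m and x of dial_pointer in the frame of tab below 0 m and velocity of joint dial below 0.05 rad/s and value of joint lever below 0.06 rad), for 0.3 s.
3. lever switch clicked with the dial at the red tab (y of dial_pointer in the frame of tab between -0.0026 and 0.0026 m and x of dial_pointer in the frame of tab below 0 m and value of joint lever above 0.2 rad), for 0.05 s.
4. lever let go, and dial back at zero (value of joint dial below 0.12 rad and value of joint lever below 0.06 rad), for 0.2 s.
At the end, for the whole second after the job is handed in: All pins at rest in the pyramid (along the grooves within 0.15 rad; centres within 12 mm of the grooves' middle lengthwise, 34 mm of the middle groove sideways, 35 mm or more above the bed's underside); dial within 0.12 rad of zero; lever at rest (under 0.06 rad) (all of step 4 and x of pin0_c in the frame of bed between -0.034 and 0.034 m and y of pin0_c in the frame of bed between -0.012 and 0.012 m and z of each of pin0_c, pin1_c, pin2_c, pin3_c, pin4_c, pin5_c in the frame of bed above 0.035 m and angle between the x axis of each of pin0_c, pin1_c, pin2_c, pin3_c, pin4_c, pin5_c and the y axis of bed, either way round below 0.15 rad and x of pin1_c in the frame of bed between -0.034 and 0.034 m and y of pin1_c in the frame of bed between -0.012 and 0.012 m and x of pin2_c in the frame of bed between -0.034 and 0.034 m and y of pin2_c in the frame of bed between -0.012 and 0.012 m and x of pin3_c in the frame of bed between -0.034 and 0.034 m and y of pin3_c in the frame of bed between -0.012 and 0.012 m and x of pin4_c in the frame of bed between -0.034 and 0.034 m and y of pin4_c in the frame of bed between -0.012 and 0.012 m and x of pin5_c in the frame of bed between -0.034 and 0.034 m and y of pin5_c in the frame of bed between -0.012 and 0.012 m and linear speed of each of pin0, pin1, pin2, pin3, pin4, pin5 below 0.03 m/s); the robot touches nothing.
It fails at once if the lever is pressed into overtravel (beyond 0.32 rad) (value of joint lever above 0.32 rad).
It fails at once if a bystander is pushed more than 40 mm or knocked over (distance of any of jug, spray, bearing, flange, wrench, mallet, partbox from where it was at the start of the episode above 0.04 m or angle between any of jug, spray, flange's own z axis and vertical above 0.5 rad).
Of pin0, pin1, pin2, pin3, pin4, pin5 only 4 to 6 are there at a start; the rules pass over those that are not, and their reading is None.
At some moment in a run one of pin0, pin1, pin2, pin3, pin4, pin5 may be knocked a few centimetres aside while the robot is not near it.
It also fails if it takes over 210 s, if anything falls off the work surface, if the arm or the gripper's body presses on something with over 40 N, if the wrist force passes 120 N, or if a joint passes its speed limit or range.

ROBOT

A 6-joint arm with a two-finger parallel gripper is mounted at the origin on the work surface. World frame = base frame: x ahead of the robot, y to its left, z up, the work surface at z = 0. Lengths are in m, angles in rad, forces in N, time in s.
With the tool pointing down it reaches from about 0.325 to 0.85 m from the base axis. Payload 15.5 kg.
Tool frame: the origin (TCP) lies midway between the tips of the shut fingers; the grasp point (between the pads) lies 19 mm behind it (r.grasp_offset is the distance from the TCP to the grasp point, in m); z points along the fingers, x is the direction in which the jaws open and shut, and the axes are right-handed (so a half turn about z gives the same grasp; the last joint's range is limited). The gripper opens to 91 mm and grips with 3 to 60 N. Pads are 32 mm wide; open, the fingers measure 118 mm over their backs; the gripper's body (76 mm by 178 mm) begins 60 mm behind the grasp point.
Start: joints at [-1.25, 0.494, 1.345, -0, 1.302, -0.096], TCP at [0.253, -0.571, 0.214] pointing down, gripper open.
Joint ranges: [-2.91, 2.91], [-0.82, 2.16], [0.22, 2.67], [-1.22, 4.37], [0.12, 2.79], [-3.08, 3.08]. Speed limits (rad/s): [1.89, 1.89, 2.57, 3.01, 3.01, 3.01].

INTERFACE

Orientations are given as a unit quaternion [x, y, z, w].
In Python, from rig import r, viewer, job gives the robot as it stands. The module is installed in compiled form; this text tells all that it offers.
- The arm moves only by the tool drive_tool, never from a script. Its argument "series" is a list of rows, each an object with "xyz": the shift along the tool's x, y, z each as a share of 0.02 m, from -1 to 1, a list of three; "twist": the turn, a rotation vector about the tool's x, y, z each as a share of 10 degrees, from -1 to 1, a list of three; "claw": the opening, from 0 (shut) to 1 (fully open). In form: [{"xyz": [x, y, z], "twist": [wx, wy, wz], "claw": claw}, ...]. A call has 1 to 20 rows; each row shifts and turns the pose as measured when the row begins, along the tool's axes as they then stand; what a row does not reach is not made up. A row lasts 1/8 s, in which the tool goes at most 62.5 mm and 10.7 degrees, less where a joint would pass 70% of its speed; a pose out of reach is approached as far as the arm can. A call with a number of a shift or a turn outside -1 to 1 is refused whole. A call with a gripper value outside its range is refused whole. The fingers move at their own pace and stop on an object; "newtons" is the grip in N (left out, the last holds). Time passes only in rows, so rows that do not move let the fingers close. It gives the time, the measured TCP pose, the force and the opening at its end, in the units of the state.
- r.read_state(): the state, without advancing time (a new reading comes with each control period).
- viewer.get_image(name): name is "scene" or "top" or "wrist"; returns (picture, depth): 384x512x3 uint8, blue, green, red; 384x512 float32, m along the optical axis (not along the pixel's ray), 0 where there is no reading.
- viewer.calibration(name): a dict with "fx", "fy", "cx", "cy" (pixels), "extrinsics" (4x4, takes a point from camera to world coordinates). Camera axes: x right, y down, z forward; pixel columns grow to the right and rows downward; lengths in m; the calibration is good to about 2 mm. A picture is of the moment at which its call begins: read the wrist's pose just before it. calibration takes no time and is no camera call; for the wrist camera it gives the pose at the moment of the call.
- job.finish_job(): hands the job in, once; it reports no verdict.
The state is a dict: "time": time; "joint_pos": joint angles; "dq": joint speeds; "effort": joint torques, N m; "eef_pos": TCP position; "eef_rot": TCP orientation; "contact_force": force on the tool from outside, world axes, zero at the start; "moment": the same for the moment, N m; "width": finger opening in m.
Only numpy, scipy, OpenCV 4.12 (cv2) and the standard library are available. Lean on these libraries where they do the work, as an engineer would, in place of code of your own. Each camera call takes 0.05 s, during which the arm holds its last target.

## Working session

There is one attempt and no reset: what is moved stays moved. The work goes in short steps, Python scripts to look and compute and a tool call to move; the robot and the scene stay as the last step left them, time stands still between calls to the robot, and variables do not carry over. Pictures are saved under pics/ and viewed, and the job is handed in when it is done.

Besides the shell and the picture viewer there is one more tool, called as name([rows], argument=value, ...), one row to a line, values as JSON. drive_tool: Moves the arm, as the interface text tells. Shift numbers are shares of 0.02 m and turn numbers shares of 10 degrees, none past 1 either way. Its arguments: {"type":"object","properties":{"series":{"type":"array"},"newtons":{"type":"number"}},"required":["series"]}

```bash
mkdir -p pics
python3 - <<'E'
from rig import r, viewer, job
import cv2
print(r.read_state())
for n in ["scene","top","wrist"]:
    im,d=viewer.get_image(n)
    cv2.imwrite(f"pics/a_{n}.png",im)
    import numpy as np
    np.save(f"pics/a_{n}.npy",d); c=viewer.calibration(n); print(n,{k:(np.round(v,4).tolist()) for k,v in c.items()})
E
```

```text
{'time': 0.0, 'joint_pos': array([-1.24953803e+00,  4.94213088e-01,  1.34613287e+00, -6.90676596e-06,
        1.30249928e+00, -9.55022204e-02]), 'dq': array([ 1.01490671e-03, -9.54051240e-05, -1.48237670e-03, -1.21575891e-05,
       -1.54757573e-03,  2.19842639e-03]), 'effort': array([ 2.17341418e-03, -8.78828931e+01, -3.81865096e+01,  7.06875580e-02,
        5.31023846e-02, -8.95640187e-05]), 'eef_pos': array([ 0.25287817, -0.5711381 ,  0.21331908]), 'eef_rot': array([ 8.38093523e-01, -5.45526218e-01, -4.91996055e-04, -3.87552121e-04]), 'contact_force': array([-0.18907389, -0.08969243, -0.63592582]), 'moment': array([ 0.03727953, -0.04794066, -0.05628707]), 'width': 0.09152266481459108}
scene {'fx': 464.6589, 'fy': 464.6589, 'cx': 264.8684, 'cy': 189.7894, 'extrinsics': [[0.4416, 0.6246, -0.6441, 1.4509], [0.8971, -0.3166, 0.3081, -0.4337], [-0.0115, -0.7139, -0.7002, 1.1085], [0.0, 0.0, 0.0, 1.0]]}
top {'fx': 428.6439, 'fy': 428.6439, 'cx': 260.2566, 'cy': 184.0964, 'extrinsics': [[-0.0129, -0.9944, 0.105, 0.4053], [-0.9996, 0.0103, -0.0246, 0.0084], [0.0233, -0.1053, -0.9942, 1.3855], [0.0, 0.0, 0.0, 1.0]]}
wrist {'fx': 269.9889, 'fy': 269.9889, 'cx': 252.9442, 'cy': 196.3726, 'extrinsics': [[0.4053, -0.8886, -0.2149, 0.3133], [-0.9142, -0.3941, -0.0944, -0.544], [-0.0008, 0.2347, -0.9721, 0.3841], [0.0, 0.0, 0.0, 1.0]]}
```

View pics/a_top.png

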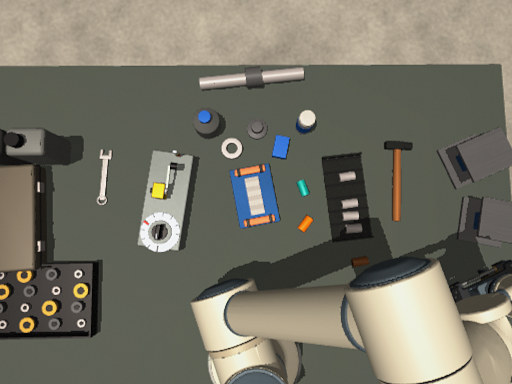

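View pics/a_scene.png

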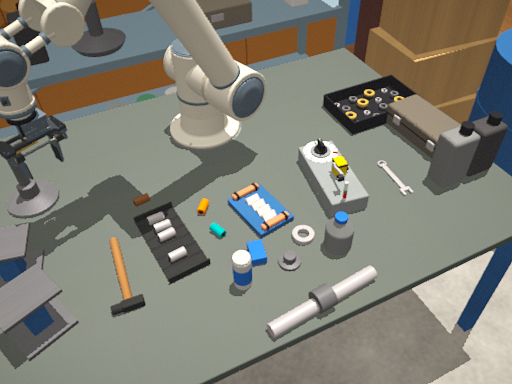

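View pics/a_wrist.png

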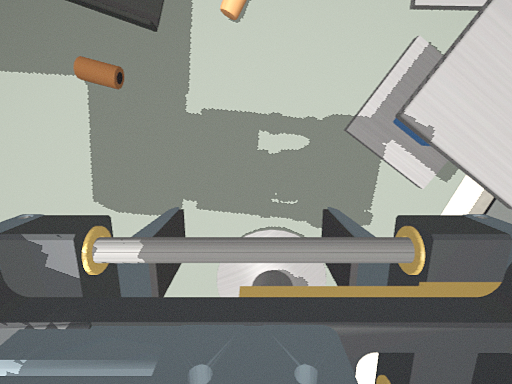

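```bash
cat > h.py <<'E'
import numpy as np, cv2
from rig import r, viewer, job
def ray(cal,u,v):
    E=np.array(cal["extrinsics"]); d=np.array([(u-cal["cx"])/cal["fx"],(v-cal["cy"])/cal["fy"],1.0])
    return E[:3,3],E[:3,:3]@d
def onplane(cal,u,v,z):
    o,d=ray(cal,u,v); t=(z-o[2])/d[2]; return o+t*d
def cloud(cal,dep):
    v,u=np.indices(dep.shape); E=np.array(cal["extrinsics"])
    P=np.stack([(u-cal["cx"])/cal["fx"]*dep,(v-cal["cy"])/cal["fy"]*dep,dep],-1)
    return P@E[:3,:3].T+E[:3,3]
E
python3 - <<'E'
from h import *
im=cv2.imread("pics/a_top.png")
a=cv2.resize(im[130:270,120:390],None,fx=2.9,fy=2.9,interpolation=cv2.INTER_CUBIC);cv2.imwrite("pics/b.png",a)
a=cv2.resize(im[140:250,310:380],None,fx=5,fy=5,interpolation=cv2.INTER_CUBIC);cv2.imwrite("pics/b2.png",a)
im=cv2.imread("pics/a_scene.png")
a=cv2.resize(im[130:290,120:380],None,fx=3,fy=3,interpolation=cv2.INTER_CUBIC);cv2.imwrite("pics/b3.png",a)
E
```

```text
(no output)
```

View pics/b.png

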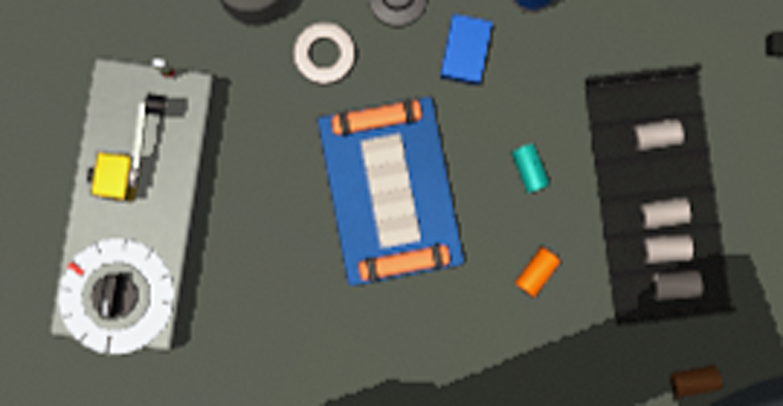

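View pics/b2.png

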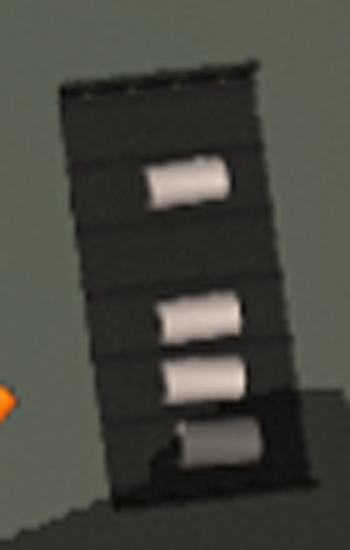

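View pics/b3.png

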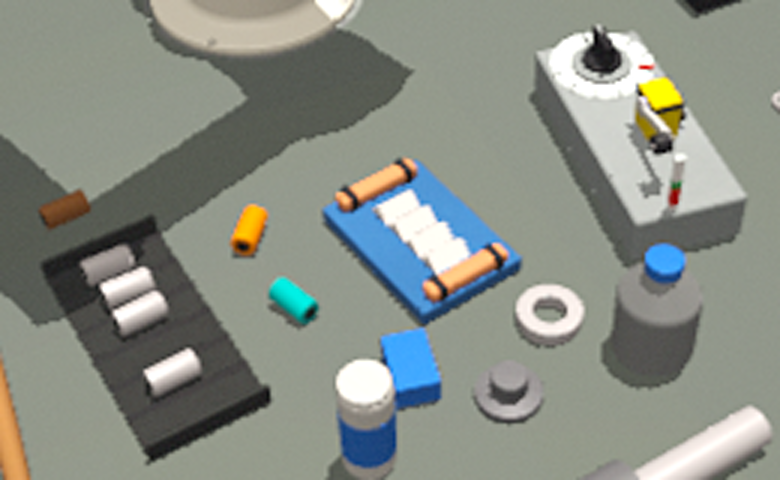

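Run:
```python
from h import *
im=cv2.imread("pics/a_top.png"); d=np.load("pics/a_top.npy"); cal=viewer.calibration("top")
hsv=cv2.cvtColor(im,cv2.COLOR_BGR2HSV); P=cloud(cal,d)
print("table z",np.median(P[100:110,330:400,2]))
def rect(mask,z,name,lo=60):
    cs,_=cv2.findContours(mask.astype(np.uint8)*255,cv2.RETR_EXTERNAL,cv2.CHAIN_APPROX_NONE)
    for c in cs:
        if cv2.contourArea(c)<lo: continue
        w=np.array([onplane(cal,u,v,z)[:2] for u,v in c[:,0]]).astype(np.float32)
        (cx,cy),(a,b),an=cv2.minAreaRect(w*1000); 
        m=np.zeros(mask.shape,np.uint8); cv2.drawContours(m,[c],-1,1,-1); 
        print(name,"px",c[:,0].mean(0).round(),"c",round(cx,1),round(cy,1),"size",round(a,1),round(b,1),"ang",round(an,1),"zmed",np.median(P[m>0][:,2]).round(4))
roi=np.zeros(im.shape[:2],bool); roi[130:270,125:390]=1
V=hsv[...,2];S=hsv[...,1];H=hsv[...,0]
rect((V<65)&(P[...,2]<0.04)&roi&(np.indices(V.shape)[1]>315),0.006,"mat")
# heights
Z=P[...,2]
rect(roi&(Z>0.05)&(Z<0.07)&(np.indices(V.shape)[1]<210),0.06,"console")
rect(roi&(H>95)&(H<125)&(S>120)&(np.indices(V.shape)[0]>160),0.02,"bed")
rect(roi&(S<60)&(V>130)&(np.indices(V.shape)[1]>235)&(np.indices(V.shape)[1]<285)&(np.indices(V.shape)[0]>160),0.032,"ridges")
mx=(np.indices(V.shape)[1]>322)&(np.indices(V.shape)[1]<372)&roi
rect(mx&(Z>0.016),0.025,"pin",40)
rect(mx&(V>85)&(S<60)&(Z>0.01),0.025,"pinV",40)
```

```text
table z -0.0005139019740161288
mat px [348. 217.] c 465.0 -320.3 size 236.0 378.1 ang 89.1 zmed 0.003
console px [165. 200.] c 494.9 268.4 size 130.7 308.2 ang 81.5 zmed 0.0601
bed px [254. 197.] c 513.7 -5.5 size 189.2 129.2 ang 10.1 zmed 0.0203
ridges px [254. 195.] c 513.3 -5.7 size 120.1 45.5 ang 10.3 zmed 0.0263
pin px [360. 262.] c 300.8 -336.7 size 26.1 52.4 ang 10.2 zmed 0.0248
pin px [352. 239.] c 372.1 -313.7 size 8.4 122.3 ang 5.8 zmed 0.0244
pin px [353. 228.] c 404.9 -318.8 size 27.3 51.6 ang 4.9 zmed 0.0279
pin px [350. 216.] c 444.9 -310.4 size 27.4 51.4 ang 4.0 zmed 0.029
pin px [349. 203.] c 484.1 -309.3 size 27.2 51.9 ang 8.7 zmed 0.0286
pin px [347. 176.] c 571.2 -304.1 size 26.9 53.3 ang 7.5 zmed 0.0292
pin px [342. 155.] c 639.9 -290.6 size 8.0 124.7 ang 5.0 zmed 0.025
pinV px [353. 228.] c 405.9 -319.6 size 47.9 19.0 ang 89.3 zmed 0.0293
pinV px [350. 216.] c 445.5 -310.6 size 26.1 51.1 ang 4.0 zmed 0.0293
pinV px [349. 203.] c 484.6 -309.2 size 26.2 51.9 ang 8.7 zmed 0.0287
pinV px [347. 176.] c 572.4 -304.8 size 27.8 51.4 ang 10.7 zmed 0.0297
```

```bash
cat >> h.py <<'E'
from scipy.spatial.transform import Rotation as R
def plan(x,y,z,yawdeg,show=True):
    s=r.read_state(); p=s["eef_pos"]; Q=R.from_quat(s["eef_rot"])
    Rt=R.from_euler('z',yawdeg,degrees=True)*R.from_euler('x',180,degrees=True)
    tw=(Q.inv()*Rt).as_rotvec(degrees=True)
    xa=Q.as_matrix()[:,0]
    print("t",round(s["time"],2),"pos",p.round(4),"yaw",np.degrees(np.arctan2(xa[1],xa[0])).round(2),"tilt",np.degrees(np.arccos(-Q.as_matrix()[2,2])).round(2),"w",round(s["width"],4),"F",s["contact_force"].round(1),"j1,j6",s["joint_pos"][[0,5]].round(2))
    d=np.array([x,y,z])-p
    print(" twist deg(tool)",tw.round(2),"| shift units now-axes",(Q.inv().apply(d)/0.02).round(2),"| after-turn axes",(Rt.inv().apply(d)/0.02).round(2))
E
python3 - <<'E'
from h import *
cal=viewer.calibration("wrist"); s=r.read_state()
E=np.array(cal["extrinsics"])
for p in [s["eef_pos"],s["eef_pos"]-[0,0,.19]]:
    q=np.linalg.inv(E)@np.r_[p,1]; print(q[:3],q[0]/q[2]*cal["fx"]+cal["cx"],q[1]/q[2]*cal["fy"]+cal["cy"])
plan(.572,-.3045,.15,-82)
cal=viewer.calibration("top");d=np.load("pics/a_top.npy");P=cloud(cal,d)
for u,v in [(353,228),(350,216),(349,203),(347,176)]:
    Q=P[v-7:v+8,u-14:u+15].reshape(-1,3)
    Q=Q[Q[:,2]>.016]; c=Q.mean(0); Q2=Q[:,:2]-c[:2]; w,ev=np.linalg.eigh(Q2.T@Q2); a=ev[:,1]; 
    print(len(Q),c.round(4),np.degrees(np.arctan2(a[1],a[0]))%180, np.ptp(Q2@a))
E
```

```text
[0.0005817  0.02428304 0.18140947] 253.80989570839006 232.51265055404855
[ 0.00073793 -0.02031748  0.36610048] 253.4883699477263 181.38901492179798
t 0.15 pos [ 0.2529 -0.5712  0.2135] yaw -66.12 tilt 0.06 w 0.0911 F [-0.5  0.5  0.5] j1,j6 [-1.25 -0.1 ]
 twist deg(tool) [ 0.    0.06 15.88] | shift units now-axes [ -5.73 -19.99   3.18] | after-turn axes [-10.99 -17.65   3.17]
145 [ 0.4049 -0.3119  0.0557] 90.49953422715355 0.3712377504982105
143 [ 0.4443 -0.3052  0.0473] 96.77946953776717 0.34620638178169577
137 [ 0.4828 -0.3041  0.048 ] 103.42428757749877 0.3524755784846214
139 [ 0.5684 -0.2995  0.048 ] 116.37111720681116 0.39498937843010307
```

drive_tool([
  {"xyz": [0, 0, 0], "twist": [0, 0, 0.85], "claw": 1},
  {"xyz": [0, 0, 0], "twist": [0, 0, 0.85], "claw": 1},
  {"xyz": [-0.6, -1, 0.1], "twist": [0, 0, 0], "claw": 1},
  {"xyz": [-0.6, -1, 0.1], "twist": [0, 0, 0], "claw": 1},
  {"xyz": [-0.6, -1, 0.1], "twist": [0, 0, 0], "claw": 1},
  {"xyz": [-0.6, -1, 0.1], "twist": [0, 0, 0], "claw": 1},
  {"xyz": [-0.6, -1, 0.1], "twist": [0, 0, 0], "claw": 1},
  {"xyz": [-0.6, -1, 0.1], "twist": [0, 0, 0], "claw": 1},
  {"xyz": [-0.6, -1, 0.1], "twist": [0, 0, 0], "claw": 1},
  {"xyz": [-0.6, -1, 0.1], "twist": [0, 0, 0], "claw": 1},
  {"xyz": [-0.6, -1, 0.1], "twist": [0, 0, 0], "claw": 1},
  {"xyz": [-0.6, -1, 0.1], "twist": [0, 0, 0], "claw": 1},
  {"xyz": [-0.6, -1, 0.1], "twist": [0, 0, 0], "claw": 1},
  {"xyz": [-0.6, -1, 0.1], "twist": [0, 0, 0], "claw": 1},
], newtons=15)

```text
time: 1.9
eef_pos: [0.4804, -0.3956, 0.1857]
eef_rot: [0.744, -0.668, -0.003, -0.001]
contact_force: [0.1, 0.9, -0.8]
width: 0.0911
```

Run:
```python
from h import *
plan(.5715,-.3045,.15,-83)
im,d=viewer.get_image("wrist"); cv2.imwrite("pics/c1.png",im)
```

```text
t 1.9 pos [ 0.4804 -0.3956  0.1857] yaw -83.86 tilt 0.42 w 0.0911 F [ 0.1  0.9 -0.8] j1,j6 [-0.79  0.68]
 twist deg(tool) [ 0.17  0.38 -0.86] | shift units now-axes [-4.03 -5.02  1.79] | after-turn axes [-3.97 -5.08  1.78]
```

View pics/c1.png

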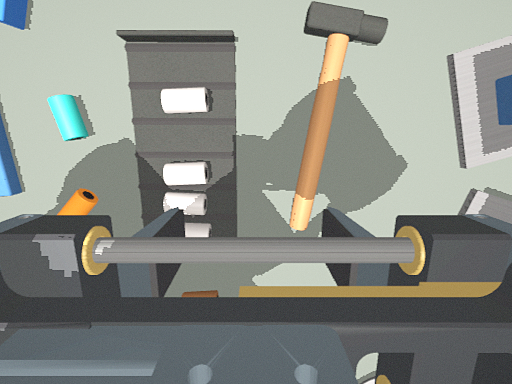

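drive_tool([
  {"xyz": [-0.8, -1, 0.35], "twist": [0, 0, 0], "claw": 1},
  {"xyz": [-0.8, -1, 0.35], "twist": [0, 0, 0], "claw": 1},
  {"xyz": [-0.8, -1, 0.35], "twist": [0, 0, 0], "claw": 1},
  {"xyz": [-0.8, -1, 0.35], "twist": [0, 0, 0], "claw": 1},
  {"xyz": [-0.8, -1, 0.35], "twist": [0, 0, 0], "claw": 1},
  {"xyz": [0, 0, 0], "twist": [0, 0, 0], "claw": 1},
])

```text
time: 2.7
eef_pos: [0.5747, -0.3003, 0.1483]
eef_rot: [0.745, -0.668, -0.005, -0.001]
contact_force: [-0.3, -0.5, -0.1]
width: 0.091
```

```bash
cat > w.py <<'E'
from h import *
def bright(im): 
    h=cv2.cvtColor(im,cv2.COLOR_BGR2HSV); return h
def wristpins(zpin=0.018, save=None, zlo=0.012, zhi=0.04, region=None):
    cal=viewer.calibration("wrist"); im,d=viewer.get_image("wrist")
    if save: cv2.imwrite("pics/%s.png"%save,im)
    P=cloud(cal,d); h=cv2.cvtColor(im,cv2.COLOR_BGR2HSV)
    m=((P[...,2]>zlo)&(P[...,2]<zhi)&(h[...,1]<60)&(h[...,2]>80)).astype(np.uint8)*255
    m[:, :][205:]=0
    cs,_=cv2.findContours(m,cv2.RETR_EXTERNAL,cv2.CHAIN_APPROX_NONE)
    for c in cs:
        if cv2.contourArea(c)<200: continue
        mm=np.zeros(m.shape,np.uint8); cv2.drawContours(mm,[c],-1,1,-1)
        Q=P[(mm>0)&(m>0)]
        (cx,cy),(a,b),an=cv2.minAreaRect((Q[:,:2]*1000).astype(np.float32))
        print("px",c[:,0].mean(0).round(),"c",round(cx,1),round(cy,1),"size",round(a,1),round(b,1),"ang",round(an,1),"zmax",np.percentile(Q[:,2],97).round(4),"touchborder",bool((c[:,0,1]>=203).any()))
E
python3 - <<'E'
from w import *
plan(.5715,-.3045,.15,-83)
wristpins(save="c2")
E
```

```text
t 2.7 pos [ 0.5747 -0.3003  0.1483] yaw -83.75 tilt 0.55 w 0.091 F [-0.3 -0.5 -0.1] j1,j6 [-0.58  0.88]
 twist deg(tool) [ 0.24  0.49 -0.75] | shift units now-axes [ 0.19  0.18 -0.08] | after-turn axes [ 0.19  0.19 -0.08]
px [256. 192.] c 572.8 -302.6 size 26.9 49.9 ang 8.4 zmax 0.0323 touchborder True
px [  3. 186.] c 550.9 -16.1 size 48.9 9.5 ang 10.1 zmax 0.0314 touchborder True
px [232. 129.] c 638.9 -270.1 size 5.1 90.8 ang 6.3 zmax 0.027 touchborder False
px [434. 119.] c 673.0 -476.6 size 87.9 25.8 ang 86.7 zmax 0.0271 touchborder False
px [ 5. 15.] c 724.3 -31.3 size 9.8 31.9 ang 70.1 zmax 0.0192 touchborder False
```

View pics/c2.png

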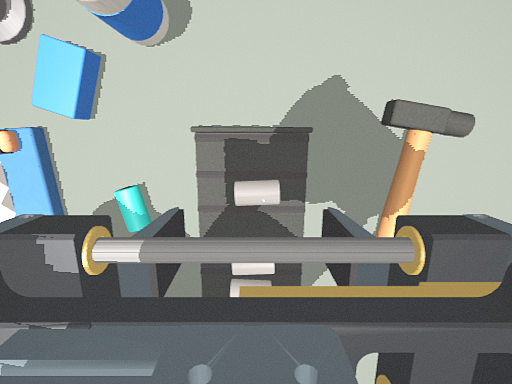

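drive_tool([
  {"xyz": [0.12, 0.13, 0], "twist": [0.025, 0.05, -0.17], "claw": 1},
  {"xyz": [0, 0, 1], "twist": [0, 0, 0], "claw": 1},
  {"xyz": [0, 0, 1], "twist": [0, 0, 0], "claw": 1},
  {"xyz": [0, 0, 1], "twist": [0, 0, 0], "claw": 1},
  {"xyz": [0, 0, 1], "twist": [0, 0, 0], "claw": 1},
])

```text
time: 3.38
eef_pos: [0.5697, -0.3096, 0.0698]
eef_rot: [0.755, -0.655, 0.004, 0.001]
contact_force: [-0.3, 0.5, -0.0]
width: 0.0914
```

Run:
```python
from w import *
plan(.5723,-.303,.010,-82)
```

```text
t 3.38 pos [ 0.5697 -0.3096  0.0698] yaw -81.9 tilt 0.45 w 0.0914 F [-0.3  0.5 -0. ] j1,j6 [-0.59  0.84]
 twist deg(tool) [-0.24 -0.38  0.1 ] | shift units now-axes [-0.33 -0.16  2.99] | after-turn axes [-0.31 -0.17  2.99]
```

drive_tool([
  {"xyz": [-0.31, -0.16, 0], "twist": [-0.02, -0.03, 0], "claw": 1},
  {"xyz": [0, 0, 0.9], "twist": [0, 0, 0], "claw": 1},
  {"xyz": [0, 0, 0.9], "twist": [0, 0, 0], "claw": 1},
  {"xyz": [0, 0, 0.7], "twist": [0, 0, 0], "claw": 1},
  {"xyz": [0, 0, 0], "twist": [0, 0, 0], "claw": 1},
])

```text
time: 4.0
eef_pos: [0.5708, -0.304, 0.0171]
eef_rot: [0.755, -0.655, 0.0, 0.0]
contact_force: [0.6, -0.7, -0.4]
width: 0.0914
```

Run:
```python
from w import *
plan(.5723,-.303,.010,-82)
```

```text
t 4.0 pos [ 0.5708 -0.304   0.0171] yaw -81.87 tilt 0.07 w 0.0914 F [ 0.6 -0.7 -0.4] j1,j6 [-0.58  0.85]
 twist deg(tool) [-0.   -0.07  0.13] | shift units now-axes [-0.04 -0.08  0.35] | after-turn axes [-0.04 -0.08  0.35]
```

drive_tool([
  {"xyz": [-0.04, -0.08, 0.35], "twist": [0, 0, 0], "claw": 1},
  {"xyz": [0, 0, 0], "twist": [0, 0, 0], "claw": 0.4},
  {"xyz": [0, 0, 0], "twist": [0, 0, 0], "claw": 0.2},
  {"xyz": [0, 0, 0], "twist": [0, 0, 0], "claw": 0.2},
  {"xyz": [0, 0, 0], "twist": [0, 0, 0], "claw": 0.2},
], newtons=30)

```text
time: 4.62
eef_pos: [0.5732, -0.3034, 0.0109]
eef_rot: [0.755, -0.655, 0.002, 0.0]
contact_force: [0.8, -0.1, -0.4]
width: 0.054
```

Run:
```python
from w import *
plan(.5723,-.303,.010,-82)
```

```text
t 4.62 pos [ 0.5732 -0.3034  0.0109] yaw -81.86 tilt 0.18 w 0.054 F [ 0.8 -0.1 -0.4] j1,j6 [-0.58  0.85]
 twist deg(tool) [-0.09 -0.15  0.14] | shift units now-axes [-0.03  0.04  0.04] | after-turn axes [-0.03  0.04  0.04]
```

drive_tool([
  {"xyz": [0, 0, 0], "twist": [0, 0, 0], "claw": 0.2},
  {"xyz": [0, 0, 0], "twist": [0, 0, 0], "claw": 0.2},
  {"xyz": [0, 0, -0.5], "twist": [0, 0, 0], "claw": 0.2},
  {"xyz": [0, 0, -1], "twist": [0, 0, 0], "claw": 0.2},
  {"xyz": [0, 0, -1], "twist": [0, 0, 0], "claw": 0.2},
  {"xyz": [0, 0, -1], "twist": [0, 0, 0], "claw": 0.2},
  {"xyz": [0, 0, -1], "twist": [0, 0, 0], "claw": 0.2},
])

```text
time: 5.5
eef_pos: [0.5722, -0.3026, 0.1046]
eef_rot: [0.755, -0.655, 0.0, 0.0]
contact_force: [0.8, -0.6, -2.1]
width: 0.0498
```

Run:
```python
from w import *
plan(.55,.0,.1,-80)
im,d=viewer.get_image("wrist"); cv2.imwrite("pics/c3.png",im)
im,d=viewer.get_image("top"); cv2.imwrite("pics/c3t.png",im); np.save("pics/c3t.npy",d)
```

```text
t 5.5 pos [ 0.5722 -0.3026  0.1046] yaw -81.87 tilt 0.06 w 0.0498 F [ 0.8 -0.6 -2.1] j1,j6 [-0.58  0.85]
 twist deg(tool) [ 0.01 -0.06 -1.87] | shift units now-axes [-15.14  -1.04   0.21] | after-turn axes [-15.09  -1.54   0.23]
```

View pics/c3.png

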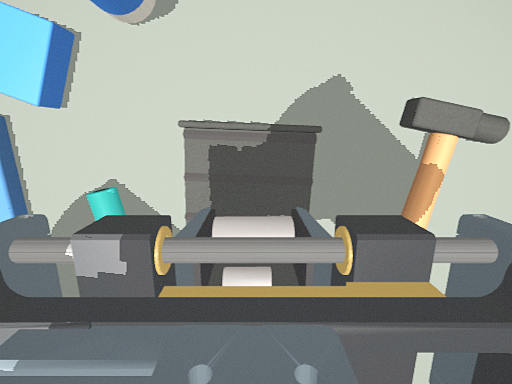

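View pics/c3t.png

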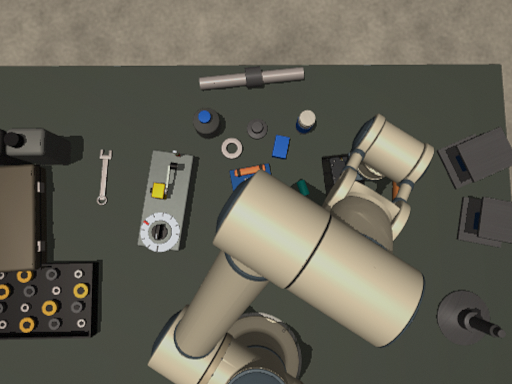

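drive_tool([
  {"xyz": [-1, 0, 0], "twist": [0, 0, -0.2], "claw": 0.2},
  {"xyz": [-1, 0, 0], "twist": [0, 0, 0], "claw": 0.2},
  {"xyz": [-1, 0, 0], "twist": [0, 0, 0], "claw": 0.2},
  {"xyz": [-1, 0, 0], "twist": [0, 0, 0], "claw": 0.2},
  {"xyz": [-1, 0, 0], "twist": [0, 0, 0], "claw": 0.2},
  {"xyz": [-1, 0, 0], "twist": [0, 0, 0], "claw": 0.2},
  {"xyz": [-1, 0, 0], "twist": [0, 0, 0], "claw": 0.2},
  {"xyz": [-1, 0, 0], "twist": [0, 0, 0], "claw": 0.2},
  {"xyz": [-1, 0, 0], "twist": [0, 0, 0], "claw": 0.2},
  {"xyz": [-1, 0, 0], "twist": [0, 0, 0], "claw": 0.2},
  {"xyz": [-1, 0, 0], "twist": [0, 0, 0], "claw": 0.2},
  {"xyz": [-1, 0, 0], "twist": [0, 0, 0], "claw": 0.2},
])

```text
time: 7.1
eef_pos: [0.527, -0.0499, 0.1035]
eef_rot: [0.767, -0.641, 0.001, 0.0]
contact_force: [0.0, -0.3, -1.3]
width: 0.0501
```

Run:
```python
from w import *
plan(.543,-.0003,.11,-79.8)
cal=viewer.calibration("wrist")
im,d=viewer.get_image("wrist"); cv2.imwrite("pics/c4.png",im); np.save("pics/c4.npy",d); np.save("pics/c4E.npy",np.array(cal["extrinsics"]))
```

```text
t 7.1 pos [ 0.527  -0.0499  0.1035] yaw -79.76 tilt 0.09 w 0.0501 F [ 0.  -0.3 -1.3] j1,j6 [-0.21  1.19]
 twist deg(tool) [-0.03 -0.08  0.04] | shift units now-axes [-2.3  -1.23 -0.33] | after-turn axes [-2.3  -1.22 -0.32]
```

View pics/c4.png

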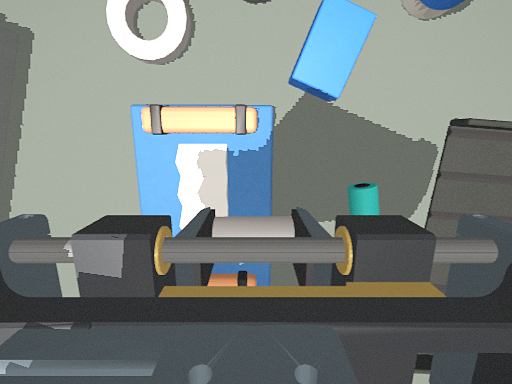

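drive_tool([
  {"xyz": [-0.8, -0.4, 0], "twist": [0, 0, 0], "claw": 0.2},
  {"xyz": [-0.8, -0.4, 0], "twist": [0, 0, 0], "claw": 0.2},
  {"xyz": [-0.7, -0.4, 0], "twist": [0, 0, 0], "claw": 0.2},
  {"xyz": [0, 0, 0], "twist": [0, 0, 0], "claw": 0.2},
])

```text
time: 7.65
eef_pos: [0.5422, 0.0059, 0.1035]
eef_rot: [0.768, -0.64, 0.0, 0.0]
contact_force: [0.6, 0.1, -1.9]
width: 0.0499
```

Run:
```python
from w import *
plan(.543,-.0003,.11,-79.8)
cal=viewer.calibration("wrist")
im,d=viewer.get_image("wrist"); cv2.imwrite("pics/c5.png",im)
P=cloud(cal,d); Z=P[...,2]
h=cv2.cvtColor(im,cv2.COLOR_BGR2HSV)
m=(h[...,0]>95)&(h[...,0]<125)&(h[...,1]>120)&(abs(Z-.02)<.004); m[205:]=0
Q=P[m][:,:2]*1000
th=np.radians(10.2);e=np.array([np.cos(th),np.sin(th)]);f=np.array([-np.sin(th),np.cos(th)])
q=(Q-[513.5,-5.6]); a=q@e;b=q@f; print("bed x max (95)",np.percentile(a,99.5),"y",np.percentile(b[a>60],[.5,99.5]),len(a))
# edge angle: per-bin max of b
for s in (1,-1):
    pts=[(x,s*np.percentile(s*b[(a>x-2)&(a<x+2)],99)) for x in range(45,92,4) if ((a>x-2)&(a<x+2)).sum()>5]
    pts=np.array(pts); print(s,np.degrees(np.polyfit(pts[:,0],pts[:,1],1)[0]) if len(pts)>2 else pts, pts[:,1].mean())
mw=(h[...,1]<50)&(h[...,2]>120)&(Z>.021)&(Z<.037); mw[205:]=0
q=(P[mw][:,:2]*1000-[513.5,-5.6]);a=q@e;b=q@f; k=(a>20)&(a<65)&(abs(b)<40); print("ridge y",np.percentile(b[k],[1,99]),"x max(~60?)",np.percentile(a[k],99))
```

```text
t 7.65 pos [0.5422 0.0059 0.1035] yaw -79.64 tilt 0.05 w 0.0499 F [ 0.6  0.1 -1.9] j1,j6 [-0.1   1.29]
 twist deg(tool) [-0.   -0.04  0.16] | shift units now-axes [ 0.31  0.02 -0.33] | after-turn axes [ 0.31  0.02 -0.33]
bed x max (95) 171.97134118367285 y [-113.99868147   65.15038882] 5334
1 1.1779679781730266 64.67997897390151
-1 -1.429423950186579 -61.77730923001141
ridge y [-19.70913659  23.30142438] x max(~60?) 59.06935670812848
```

View pics/c5.png

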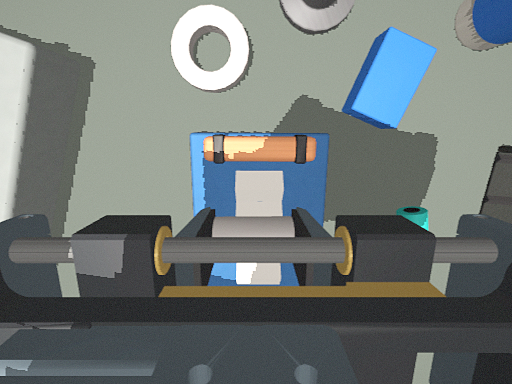

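drive_tool([
  {"xyz": [0.27, 0, 0.5], "twist": [0, 0, 0], "claw": 0.2},
  {"xyz": [0, 0, 1], "twist": [0, 0, 0], "claw": 0.2},
  {"xyz": [0, 0, 1], "twist": [0, 0, 0], "claw": 0.2},
  {"xyz": [0, 0, 0.5], "twist": [0, 0, 0], "claw": 0.2},
  {"xyz": [0, 0, 0], "twist": [0, 0, 0], "claw": 0.2},
])

```text
time: 8.32
eef_pos: [0.5427, -0.0035, 0.0399]
eef_rot: [0.767, -0.642, 0.0, 0.001]
contact_force: [-0.2, -0.3, -1.0]
width: 0.0498
```

Run:
```python
from w import *
plan(.5429,.0005,.0328,-79.8)
```

```text
t 8.32 pos [ 0.5427 -0.0035  0.0399] yaw -79.82 tilt 0.09 w 0.0498 F [-0.2 -0.3 -1. ] j1,j6 [-0.12  1.28]
 twist deg(tool) [ 0.05 -0.07 -0.02] | shift units now-axes [-0.19 -0.05  0.36] | after-turn axes [-0.19 -0.05  0.36]
```

drive_tool([
  {"xyz": [-0.19, -0.05, 0.2], "twist": [0, 0, 0], "claw": 0.2},
  {"xyz": [0, 0, 0.16], "twist": [0, 0, 0], "claw": 0.2},
  {"xyz": [0, 0, 0], "twist": [0, 0, 0], "claw": 0.2},
])

```text
time: 8.7
eef_pos: [0.5438, 0.0005, 0.0334]
eef_rot: [0.767, -0.642, 0.001, 0.0]
contact_force: [-0.6, -0.6, -1.3]
width: 0.0499
```

Run:
```python
from w import *
plan(.5429,.0005,.0328,-79.8)
```

```text
t 8.7 pos [5.438e-01 5.000e-04 3.340e-02] yaw -79.83 tilt 0.11 w 0.0499 F [-0.6 -0.6 -1.3] j1,j6 [-0.11  1.29]
 twist deg(tool) [-0.05 -0.1  -0.03] | shift units now-axes [-0.01  0.04  0.03] | after-turn axes [-0.01  0.04  0.03]
```

Not yet touching; press slightly lower, then open.

drive_tool([
  {"xyz": [0, 0.03, 0.08], "twist": [0, 0, 0], "claw": 0.2},
  {"xyz": [0, 0, 0], "twist": [0, 0, 0], "claw": 0.65},
  {"xyz": [0, 0, 0], "twist": [0, 0, 0], "claw": 0.75},
  {"xyz": [0, 0, 0], "twist": [0, 0, 0], "claw": 0.8},
  {"xyz": [0, 0, -0.5], "twist": [0, 0, 0], "claw": 0.9},
  {"xyz": [0, 0, -1], "twist": [0, 0, 0], "claw": 1},
  {"xyz": [0, 0, -1], "twist": [0, 0, 0], "claw": 1},
  {"xyz": [0, 0, -1], "twist": [0, 0, 0], "claw": 1},
  {"xyz": [0, 0, -1], "twist": [0, 0, 0], "claw": 1},
])

```text
time: 9.82
eef_pos: [0.5431, 0.0006, 0.127]
eef_rot: [0.767, -0.642, 0.001, -0.0]
contact_force: [-1.0, -0.1, 1.1]
width: 0.0912
```

```bash
cat >> w.py <<'E'
C=np.array([513.5,-5.6]); th=np.radians(10.2); EX=np.array([np.cos(th),np.sin(th)]); EY=np.array([-np.sin(th),np.cos(th)])
def bed2w(a,b=0.8): return (C+a*EX+b*EY)
def w2bed(p): q=np.asarray(p)[:2]-C; return np.array([q@EX,q@EY-0.8])
E
python3 - <<'E'
from w import *
plan(.4835,-.310,.1,-82)
wristpins(save="d1",zlo=.04,zhi=.06)
E
```

```text
t 9.82 pos [0.5431 0.0006 0.127 ] yaw -79.82 tilt 0.15 w 0.0912 F [-1.  -0.1  1.1] j1,j6 [-0.11  1.29]
 twist deg(tool) [-0.11 -0.11  2.18] | shift units now-axes [14.76  5.68  1.37] | after-turn axes [14.96  5.11  1.35]
px [253. 196.] c 549.5 2.3 size 14.6 49.3 ang 10.4 zmax 0.054 touchborder True
px [ 19. 125.] c 573.8 207.3 size 42.9 143.2 ang 89.5 zmax 0.0599 touchborder True
```

View pics/d1.png

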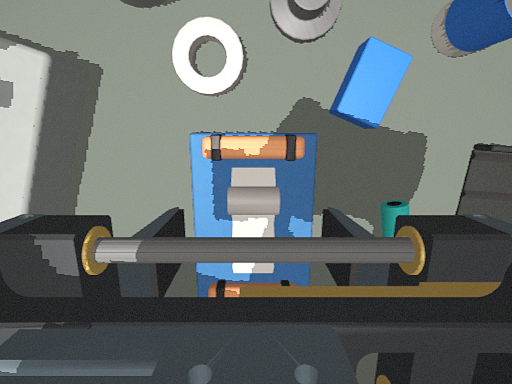

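drive_tool([
  {"xyz": [1, 0.35, 0], "twist": [0, 0, 0.2], "claw": 1},
  {"xyz": [1, 0.35, 0], "twist": [0, 0, 0], "claw": 1},
  {"xyz": [1, 0.35, 0], "twist": [0, 0, 0], "claw": 1},
  {"xyz": [1, 0.35, 0], "twist": [0, 0, 0], "claw": 1},
  {"xyz": [1, 0.35, 0], "twist": [0, 0, 0], "claw": 1},
  {"xyz": [1, 0.35, 0], "twist": [0, 0, 0], "claw": 1},
  {"xyz": [1, 0.35, 0], "twist": [0, 0, 0], "claw": 1},
  {"xyz": [1, 0.35, 0], "twist": [0, 0, 0], "claw": 1},
  {"xyz": [1, 0.35, 0], "twist": [0, 0, 0], "claw": 1},
  {"xyz": [1, 0.35, 0], "twist": [0, 0, 0], "claw": 1},
  {"xyz": [1, 0.35, 0], "twist": [0, 0, 0], "claw": 1},
  {"xyz": [1, 0.35, 0], "twist": [0, 0, 0], "claw": 1},
  {"xyz": [1, 0.35, 0], "twist": [0, 0, 0], "claw": 1},
  {"xyz": [1, 0.35, 0], "twist": [0, 0, 0], "claw": 1},
  {"xyz": [0.8, 0.2, 0], "twist": [0, 0, 0], "claw": 1},
  {"xyz": [0, 0, 0], "twist": [0, 0, 0], "claw": 1},
])

```text
time: 11.88
eef_pos: [0.4841, -0.3182, 0.1348]
eef_rot: [0.756, -0.655, 0.005, -0.002]
contact_force: [-0.6, 0.3, -0.5]
width: 0.091
```

Run:
```python
from w import *
plan(.4838,-.308,.1,-82)
wristpins(save="d2")
```

```text
t 11.88 pos [ 0.4841 -0.3182  0.1348] yaw -81.83 tilt 0.63 w 0.091 F [-0.6  0.3 -0.5] j1,j6 [-0.69  0.74]
 twist deg(tool) [-0.57 -0.28  0.17] | shift units now-axes [-0.51 -0.04  1.74] | after-turn axes [-0.51 -0.06  1.74]
px [244. 192.] c 486.0 -307.6 size 25.1 49.7 ang 8.1 zmax 0.0323 touchborder True
px [244.  29.] c 641.2 -289.0 size 6.6 129.4 ang 5.9 zmax 0.0271 touchborder False
px [447.  26.] c 672.7 -476.6 size 88.8 25.5 ang 87.1 zmax 0.0272 touchborder False
```

View pics/d2.png

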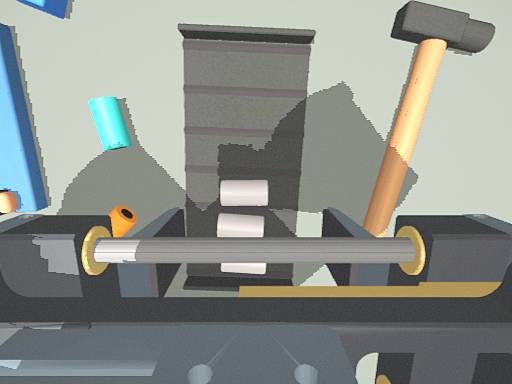

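drive_tool([
  {"xyz": [-0.5, -0.1, 0.7], "twist": [-0.05, -0.02, 0], "claw": 1},
  {"xyz": [0, 0, 1], "twist": [0, 0, 0], "claw": 1},
  {"xyz": [0, 0, 1], "twist": [0, 0, 0], "claw": 1},
  {"xyz": [0, 0, 1], "twist": [0, 0, 0], "claw": 1},
  {"xyz": [0, 0, 1], "twist": [0, 0, 0], "claw": 1},
  {"xyz": [0, 0, 0.5], "twist": [0, 0, 0], "claw": 1},
  {"xyz": [0, 0, 0], "twist": [0, 0, 0], "claw": 1},
])

```text
time: 12.8
eef_pos: [0.4843, -0.2973, 0.0233]
eef_rot: [0.758, -0.653, -0.003, 0.0]
contact_force: [-0.6, -0.3, -0.2]
width: 0.0911
```

Run:
```python
from w import *
plan(.4847,-.308,.01,-82)
```

```text
t 12.8 pos [ 0.4843 -0.2973  0.0233] yaw -81.49 tilt 0.37 w 0.0911 F [-0.6 -0.3 -0.2] j1,j6 [-0.66  0.77]
 twist deg(tool) [0.25 0.26 0.51] | shift units now-axes [0.53 0.05 0.66] | after-turn axes [0.53 0.05 0.66]
```

drive_tool([
  {"xyz": [0.5, 0.05, 0], "twist": [0, 0, 0], "claw": 1},
  {"xyz": [0, 0, 0.3], "twist": [0, 0, 0], "claw": 1},
  {"xyz": [0, 0, 0.3], "twist": [0, 0, 0], "claw": 1},
  {"xyz": [0, 0, 0], "twist": [0, 0, 0], "claw": 0.6},
])

```text
time: 13.3
eef_pos: [0.4856, -0.3085, 0.0119]
eef_rot: [0.758, -0.653, -0.002, 0.0]
contact_force: [-0.6, -0.3, -0.2]
width: 0.0839
```

Run:
```python
from w import *
plan(.4847,-.308,.01,-82)
```

```text
t 13.3 pos [ 0.4856 -0.3085  0.0119] yaw -81.49 tilt 0.23 w 0.0839 F [-0.6 -0.3 -0.2] j1,j6 [-0.67  0.75]
 twist deg(tool) [0.16 0.16 0.51] | shift units now-axes [-0.03  0.04  0.09] | after-turn axes [-0.03  0.04  0.09]
```

drive_tool([
  {"xyz": [0, 0.03, 0.08], "twist": [0, 0, 0], "claw": 0.2},
  {"xyz": [0, 0, 0], "twist": [0, 0, 0], "claw": 0.2},
  {"xyz": [0, 0, 0], "twist": [0, 0, 0], "claw": 0.2},
  {"xyz": [0, 0, 0], "twist": [0, 0, 0], "claw": 0.2},
  {"xyz": [0, 0, 0], "twist": [0, 0, 0], "claw": 0.2},
  {"xyz": [0, 0, 0], "twist": [0, 0, 0], "claw": 0.2},
  {"xyz": [0, 0, -0.5], "twist": [0, 0, 0], "claw": 0.2},
  {"xyz": [0, 0, -1], "twist": [0, 0, 0], "claw": 0.2},
  {"xyz": [0, 0, -1], "twist": [0, 0, 0], "claw": 0.2},
  {"xyz": [0, 0, -1], "twist": [0, 0, 0], "claw": 0.2},
  {"xyz": [0, 0, -1], "twist": [0, 0, 0], "claw": 0.2},
])

```text
time: 14.68
eef_pos: [0.4843, -0.308, 0.1041]
eef_rot: [0.758, -0.653, -0.003, 0.0]
contact_force: [-0.4, -0.1, -2.5]
width: 0.0496
```

Run:
```python
from w import *
t=bed2w(0)/1000; print(t)
plan(*t,.1,-79.8)
im,d=viewer.get_image("wrist"); cv2.imwrite("pics/d3.png",im[150:300])
```

```text
[ 0.51335833 -0.00481264]
t 14.68 pos [ 0.4843 -0.308   0.1041] yaw -81.49 tilt 0.37 w 0.0496 F [-0.4 -0.1 -2.5] j1,j6 [-0.67  0.75]
 twist deg(tool) [ 0.25  0.27 -1.69] | shift units now-axes [-14.78  -3.68   0.26] | after-turn axes [-14.66  -4.11   0.2 ]
```

View pics/d3.png

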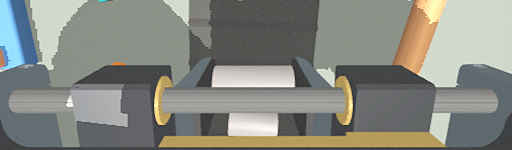

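drive_tool([
  {"xyz": [-1, -0.28, 0], "twist": [0, 0, -0.17], "claw": 0.2},
  {"xyz": [-1, -0.28, 0], "twist": [0, 0, 0], "claw": 0.2},
  {"xyz": [-1, -0.28, 0], "twist": [0, 0, 0], "claw": 0.2},
  {"xyz": [-1, -0.28, 0], "twist": [0, 0, 0], "claw": 0.2},
  {"xyz": [-1, -0.28, 0], "twist": [0, 0, 0], "claw": 0.2},
  {"xyz": [-1, -0.28, 0], "twist": [0, 0, 0], "claw": 0.2},
  {"xyz": [-1, -0.28, 0], "twist": [0, 0, 0], "claw": 0.2},
  {"xyz": [-1, -0.28, 0], "twist": [0, 0, 0], "claw": 0.2},
  {"xyz": [-1, -0.28, 0], "twist": [0, 0, 0], "claw": 0.2},
  {"xyz": [-1, -0.28, 0], "twist": [0, 0, 0], "claw": 0.2},
  {"xyz": [-1, -0.28, 0], "twist": [0, 0, 0], "claw": 0.2},
  {"xyz": [-1, -0.28, 0], "twist": [0, 0, 0], "claw": 0.2},
  {"xyz": [-1, -0.28, 0], "twist": [0, 0, 0], "claw": 0.2},
  {"xyz": [-1, -0.28, 0], "twist": [0, 0, 0], "claw": 0.2},
  {"xyz": [-0.3, -0.1, 0], "twist": [0, 0, 0], "claw": 0.2},
  {"xyz": [0, 0, 0], "twist": [0, 0, 0], "claw": 0.2},
])

```text
time: 16.73
eef_pos: [0.5099, 0.0128, 0.1041]
eef_rot: [0.769, -0.639, -0.005, 0.001]
contact_force: [-0.4, 0.4, -2.5]
width: 0.0499
```

Run:
```python
from w import *
t=bed2w(0)/1000
plan(*t,.032,-79.8)
```

```text
t 16.73 pos [0.5099 0.0128 0.1041] yaw -79.39 tilt 0.59 w 0.0499 F [-0.4  0.4 -2.5] j1,j6 [-0.09  1.29]
 twist deg(tool) [0.48 0.35 0.41] | shift units now-axes [ 0.92 -0.04  3.6 ] | after-turn axes [ 0.9  -0.01  3.6 ]
```

drive_tool([
  {"xyz": [0.85, 0, 0], "twist": [0.04, 0.03, 0.03], "claw": 0.2},
  {"xyz": [0, 0, 1], "twist": [0, 0, 0], "claw": 0.2},
  {"xyz": [0, 0, 1], "twist": [0, 0, 0], "claw": 0.2},
  {"xyz": [0, 0, 0.8], "twist": [0, 0, 0], "claw": 0.2},
  {"xyz": [0, 0, 0], "twist": [0, 0, 0], "claw": 0.2},
])

```text
time: 17.35
eef_pos: [0.5141, -0.0107, 0.0468]
eef_rot: [0.766, -0.642, 0.001, 0.0]
contact_force: [-0.3, 0.9, -1.8]
width: 0.0494
```

Run:
```python
from w import *
t=bed2w(0)/1000
plan(*t,.032,-79.8)
```

```text
t 17.35 pos [ 0.5141 -0.0107  0.0468] yaw -79.95 tilt 0.12 w 0.0494 F [-0.3  0.9 -1.8] j1,j6 [-0.14  1.26]
 twist deg(tool) [-0.07 -0.1  -0.15] | shift units now-axes [-0.3  -0.01  0.74] | after-turn axes [-0.29 -0.01  0.74]
```

drive_tool([
  {"xyz": [-0.28, 0, 0], "twist": [0, 0, 0], "claw": 0.2},
  {"xyz": [0, 0, 0.35], "twist": [0, 0, 0], "claw": 0.2},
  {"xyz": [0, 0, 0.35], "twist": [0, 0, 0], "claw": 0.2},
  {"xyz": [0, 0, 0], "twist": [0, 0, 0], "claw": 0.2},
])

```text
time: 17.85
eef_pos: [0.5137, -0.006, 0.0334]
eef_rot: [0.766, -0.643, 0.002, -0.0]
contact_force: [-0.4, 0.1, -1.9]
width: 0.0496
```

Run:
```python
from w import *
t=bed2w(0)/1000
plan(*t,.032,-79.8)
```

```text
t 17.85 pos [ 0.5137 -0.006   0.0334] yaw -80.0 tilt 0.22 w 0.0496 F [-0.4  0.1 -1.9] j1,j6 [-0.13  1.27]
 twist deg(tool) [-0.17 -0.14 -0.2 ] | shift units now-axes [-0.06  0.01  0.07] | after-turn axes [-0.06  0.    0.07]
```

drive_tool([
  {"xyz": [-0.05, 0, 0.07], "twist": [0, 0, 0], "claw": 0.2},
  {"xyz": [0, 0, 0], "twist": [0, 0, 0], "claw": 0.65},
  {"xyz": [0, 0, 0], "twist": [0, 0, 0], "claw": 0.75},
  {"xyz": [0, 0, 0], "twist": [0, 0, 0], "claw": 0.8},
  {"xyz": [0, 0, -0.5], "twist": [0, 0, 0], "claw": 0.9},
  {"xyz": [0, 0, -1], "twist": [0, 0, 0], "claw": 1},
  {"xyz": [0, 0, -1], "twist": [0, 0, 0], "claw": 1},
  {"xyz": [0, 0, -1], "twist": [0, 0, 0], "claw": 1},
  {"xyz": [0, 0, -1], "twist": [0, 0, 0], "claw": 1},
])

```text
time: 18.98
eef_pos: [0.5134, -0.0047, 0.1267]
eef_rot: [0.766, -0.643, 0.002, -0.001]
contact_force: [0.5, 0.0, -0.5]
width: 0.0916
```

Run:
```python
from w import *
plan(.4450,-.310,.127,-84)
wristpins(save="e1",zlo=.04,zhi=.06)
```

```text
t 18.98 pos [ 0.5134 -0.0047  0.1267] yaw -79.99 tilt 0.26 w 0.0916 F [ 0.5  0.  -0.5] j1,j6 [-0.12  1.27]
 twist deg(tool) [-0.22 -0.15  4.01] | shift units now-axes [14.44  6.02  0.  ] | after-turn axes [ 1.483e+01  5.000e+00 -1.000e-02]
px [253. 196.] c 520.0 -3.0 size 14.3 49.4 ang 10.0 zmax 0.0541 touchborder True
px [253. 170.] c 543.3 1.4 size 26.5 49.1 ang 10.2 zmax 0.0541 touchborder False
px [16. 96.] c 557.7 211.0 size 32.7 169.5 ang 82.9 zmax 0.0599 touchborder True
```

View pics/e1.png

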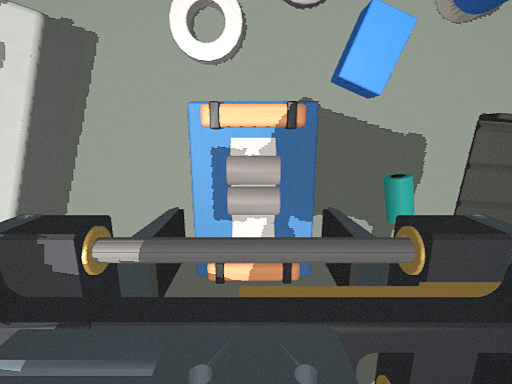

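drive_tool([
  {"xyz": [1, 0.35, 0], "twist": [0, 0, 0.4], "claw": 1},
  {"xyz": [1, 0.35, 0], "twist": [0, 0, 0], "claw": 1},
  {"xyz": [1, 0.35, 0], "twist": [0, 0, 0], "claw": 1},
  {"xyz": [1, 0.35, 0], "twist": [0, 0, 0], "claw": 1},
  {"xyz": [1, 0.35, 0], "twist": [0, 0, 0], "claw": 1},
  {"xyz": [1, 0.35, 0], "twist": [0, 0, 0], "claw": 1},
  {"xyz": [1, 0.35, 0], "twist": [0, 0, 0], "claw": 1},
  {"xyz": [1, 0.35, 0], "twist": [0, 0, 0], "claw": 1},
  {"xyz": [1, 0.35, 0], "twist": [0, 0, 0], "claw": 1},
  {"xyz": [1, 0.35, 0], "twist": [0, 0, 0], "claw": 1},
  {"xyz": [1, 0.35, 0], "twist": [0, 0, 0], "claw": 1},
  {"xyz": [1, 0.35, 0], "twist": [0, 0, 0], "claw": 1},
  {"xyz": [1, 0.35, 0], "twist": [0, 0, 0], "claw": 1},
  {"xyz": [1, 0.35, 0], "twist": [0, 0, 0], "claw": 1},
  {"xyz": [0.2, 0, 0], "twist": [0, 0, 0], "claw": 1},
  {"xyz": [0, 0, 0], "twist": [0, 0, 0], "claw": 1},
])

```text
time: 21.02
eef_pos: [0.446, -0.3063, 0.1356]
eef_rot: [0.743, -0.67, 0.007, -0.003]
contact_force: [-0.2, 0.1, -0.2]
width: 0.0911
```

Run:
```python
from w import *
plan(.4452,-.310,.1,-85)
wristpins(save="e2")
```

```text
t 21.02 pos [ 0.446  -0.3063  0.1356] yaw -84.09 tilt 0.85 w 0.0911 F [-0.2  0.1 -0.2] j1,j6 [-0.72  0.75]
 twist deg(tool) [-0.79 -0.33  0.91] | shift units now-axes [0.17 0.08 1.78] | after-turn axes [0.18 0.05 1.78]
px [255. 194.] c 448.5 -308.6 size 22.0 49.8 ang 3.9 zmax 0.0323 touchborder True
```

View pics/e2.png

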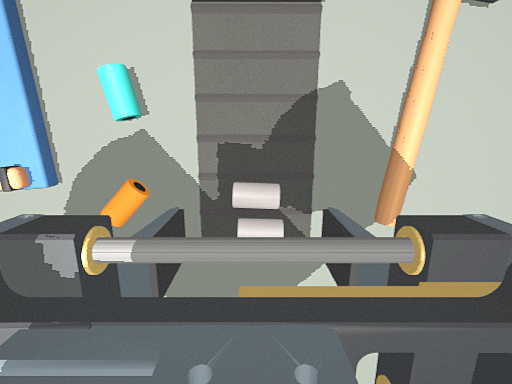

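drive_tool([
  {"xyz": [0, 0, 0], "twist": [-0.07, -0.03, 0.17], "claw": 1},
  {"xyz": [0.1, 0.05, 0.5], "twist": [0, 0, 0], "claw": 1},
  {"xyz": [0, 0, 1], "twist": [0, 0, 0], "claw": 1},
  {"xyz": [0, 0, 1], "twist": [0, 0, 0], "claw": 1},
  {"xyz": [0, 0, 1], "twist": [0, 0, 0], "claw": 1},
  {"xyz": [0, 0, 1], "twist": [0, 0, 0], "claw": 1},
  {"xyz": [0, 0, 0.6], "twist": [0, 0, 0], "claw": 1},
  {"xyz": [0, 0, 0], "twist": [0, 0, 0], "claw": 1},
])

```text
time: 22.08
eef_pos: [0.4452, -0.3054, 0.0276]
eef_rot: [0.733, -0.68, -0.001, -0.0]
contact_force: [-0.1, 0.7, 0.1]
width: 0.0909
```

Run:
```python
from w import *
plan(.4455,-.3093,.01,-86)
```

```text
t 22.07 pos [ 0.4452 -0.3054  0.0276] yaw -85.72 tilt 0.09 w 0.0909 F [-0.1  0.7  0.1] j1,j6 [-0.71  0.78]
 twist deg(tool) [0.05 0.08 0.28] | shift units now-axes [0.2  0.   0.88] | after-turn axes [ 0.2  -0.    0.88]
```

drive_tool([
  {"xyz": [0.18, 0, 0.3], "twist": [0, 0, 0], "claw": 1},
  {"xyz": [0, 0, 0.3], "twist": [0, 0, 0], "claw": 1},
  {"xyz": [0, 0, 0.28], "twist": [0, 0, 0], "claw": 0.6},
  {"xyz": [0, 0, 0], "twist": [0, 0, 0], "claw": 0.6},
])

```text
time: 22.58
eef_pos: [0.4462, -0.3099, 0.01]
eef_rot: [0.733, -0.68, 0.0, -0.0]
contact_force: [0.4, -0.2, -0.5]
width: 0.0741
```

Run:
```python
from w import *
plan(.4455,-.3093,.01,-86)
```

```text
t 22.57 pos [ 0.4462 -0.3099  0.01  ] yaw -85.72 tilt 0.04 w 0.0741 F [ 0.4 -0.2 -0.5] j1,j6 [-0.72  0.78]
 twist deg(tool) [-0.04 -0.01  0.28] | shift units now-axes [-0.03  0.03  0.  ] | after-turn axes [-0.03  0.03  0.  ]
```

drive_tool([
  {"xyz": [0, 0, 0], "twist": [0, 0, 0], "claw": 0.2},
  {"xyz": [0, 0, 0], "twist": [0, 0, 0], "claw": 0.2},
  {"xyz": [0, 0, 0], "twist": [0, 0, 0], "claw": 0.2},
  {"xyz": [0, 0, 0], "twist": [0, 0, 0], "claw": 0.2},
  {"xyz": [0, 0, 0], "twist": [0, 0, 0], "claw": 0.2},
  {"xyz": [0, 0, -0.5], "twist": [0, 0, 0], "claw": 0.2},
  {"xyz": [0, 0, -1], "twist": [0, 0, 0], "claw": 0.2},
  {"xyz": [0, 0, -1], "twist": [0, 0, 0], "claw": 0.2},
  {"xyz": [0, 0, -1], "twist": [0, 0, 0], "claw": 0.2},
  {"xyz": [0, 0, -1], "twist": [0, 0, 0], "claw": 0.2},
])

```text
time: 23.82
eef_pos: [0.4455, -0.3092, 0.1044]
eef_rot: [0.733, -0.68, -0.001, -0.0]
contact_force: [0.5, -0.3, -1.5]
width: 0.0496
```

Run:
```python
from w import *
t=bed2w(-30)/1000; print(t)
plan(*t,.1,-79.8)
im,d=viewer.get_image("wrist"); cv2.imwrite("pics/e3.png",im[150:300])
```

```text
[ 0.48383246 -0.01012519]
t 23.82 pos [ 0.4455 -0.3092  0.1044] yaw -85.72 tilt 0.06 w 0.0496 F [ 0.5 -0.3 -1.5] j1,j6 [-0.72  0.78]
 twist deg(tool) [ 0.02  0.06 -5.92] | shift units now-axes [-14.77  -3.03   0.23] | after-turn axes [-14.38  -4.54   0.22]
```

View pics/e3.png

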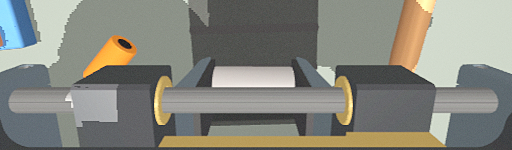

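drive_tool([
  {"xyz": [-1, -0.3, 0], "twist": [0, 0, -0.6], "claw": 0.2},
  {"xyz": [-1, -0.3, 0], "twist": [0, 0, 0], "claw": 0.2},
  {"xyz": [-1, -0.3, 0], "twist": [0, 0, 0], "claw": 0.2},
  {"xyz": [-1, -0.3, 0], "twist": [0, 0, 0], "claw": 0.2},
  {"xyz": [-1, -0.3, 0], "twist": [0, 0, 0], "claw": 0.2},
  {"xyz": [-1, -0.3, 0], "twist": [0, 0, 0], "claw": 0.2},
  {"xyz": [-1, -0.3, 0], "twist": [0, 0, 0], "claw": 0.2},
  {"xyz": [-1, -0.3, 0], "twist": [0, 0, 0], "claw": 0.2},
  {"xyz": [-1, -0.3, 0], "twist": [0, 0, 0], "claw": 0.2},
  {"xyz": [-1, -0.3, 0], "twist": [0, 0, 0], "claw": 0.2},
  {"xyz": [-1, -0.3, 0], "twist": [0, 0, 0], "claw": 0.2},
  {"xyz": [-1, -0.3, 0], "twist": [0, 0, 0], "claw": 0.2},
  {"xyz": [-0.9, -0.3, 0], "twist": [0, 0, 0], "claw": 0.2},
  {"xyz": [0, 0, 0], "twist": [0, 0, 0], "claw": 0.2},
])

```text
time: 25.62
eef_pos: [0.4779, -0.024, 0.1048]
eef_rot: [0.762, -0.647, -0.001, 0.001]
contact_force: [-0.3, -0.5, -2.2]
width: 0.0495
```

Run:
```python
from w import *
t=bed2w(-30)/1000
plan(*t,.032,-79.8)
```

```text
t 25.62 pos [ 0.4779 -0.024   0.1048] yaw -80.69 tilt 0.14 w 0.0495 F [-0.3 -0.5 -2.2] j1,j6 [-0.17  1.23]
 twist deg(tool) [ 0.14  0.   -0.89] | shift units now-axes [-0.64 -0.41  3.64] | after-turn axes [-0.63 -0.41  3.64]
```

drive_tool([
  {"xyz": [-0.6, -0.4, 0], "twist": [0, 0, -0.08], "claw": 0.2},
  {"xyz": [0, 0, 0], "twist": [0, 0, 0], "claw": 0.2},
  {"xyz": [0, 0, 1], "twist": [0, 0, 0], "claw": 0.2},
  {"xyz": [0, 0, 1], "twist": [0, 0, 0], "claw": 0.2},
  {"xyz": [0, 0, 0.7], "twist": [0, 0, 0], "claw": 0.2},
  {"xyz": [0, 0, 0], "twist": [0, 0, 0], "claw": 0.2},
])

```text
time: 26.38
eef_pos: [0.4842, -0.0111, 0.0493]
eef_rot: [0.766, -0.643, -0.0, 0.001]
contact_force: [-0.1, -0.3, -1.9]
width: 0.05
```

Run:
```python
from w import *
t=bed2w(-30)/1000
plan(*t,.032,-79.8)
```

```text
t 26.38 pos [ 0.4842 -0.0111  0.0493] yaw -80.01 tilt 0.11 w 0.05 F [-0.1 -0.3 -1.9] j1,j6 [-0.15  1.25]
 twist deg(tool) [ 0.11 -0.03 -0.21] | shift units now-axes [-0.05  0.01  0.87] | after-turn axes [-0.05  0.01  0.87]
```

drive_tool([
  {"xyz": [-0.05, 0, 0.4], "twist": [0, 0, 0], "claw": 0.2},
  {"xyz": [0, 0, 0.4], "twist": [0, 0, 0], "claw": 0.2},
  {"xyz": [0, 0, 0], "twist": [0, 0, 0], "claw": 0.2},
])

```text
time: 26.75
eef_pos: [0.4846, -0.0104, 0.0333]
eef_rot: [0.766, -0.643, 0.0, 0.001]
contact_force: [-0.8, 0.2, -1.2]
width: 0.05
```

Run:
```python
from w import *
t=bed2w(-30)/1000
plan(*t,.032,-79.8)
```

```text
t 26.75 pos [ 0.4846 -0.0104  0.0333] yaw -80.05 tilt 0.07 w 0.05 F [-0.8  0.2 -1.2] j1,j6 [-0.14  1.25]
 twist deg(tool) [ 0.03 -0.06 -0.25] | shift units now-axes [-0.02  0.04  0.06] | after-turn axes [-0.02  0.04  0.06]
```

drive_tool([
  {"xyz": [0, 0.03, 0.06], "twist": [0, 0, 0], "claw": 0.2},
  {"xyz": [0, 0, 0], "twist": [0, 0, 0], "claw": 0.65},
  {"xyz": [0, 0, 0], "twist": [0, 0, 0], "claw": 0.75},
  {"xyz": [0, 0, 0], "twist": [0, 0, 0], "claw": 0.8},
  {"xyz": [0, 0, -0.5], "twist": [0, 0, 0], "claw": 0.9},
  {"xyz": [0, 0, -1], "twist": [0, 0, 0], "claw": 1},
  {"xyz": [0, 0, -1], "twist": [0, 0, 0], "claw": 1},
  {"xyz": [0, 0, -1], "twist": [0, 0, 0], "claw": 1},
  {"xyz": [0, 0, -1], "twist": [0, 0, 0], "claw": 1},
])

```text
time: 27.88
eef_pos: [0.4838, -0.0104, 0.1271]
eef_rot: [0.766, -0.643, 0.0, 0.001]
contact_force: [-0.3, -0.7, -0.1]
width: 0.0914
```

Run:
```python
from w import *
plan(.4055,-.318,.127,-84)
wristpins(save="f1",zlo=.04,zhi=.06)
```

```text
t 27.88 pos [ 0.4838 -0.0104  0.1271] yaw -80.04 tilt 0.07 w 0.0914 F [-0.3 -0.7 -0.1] j1,j6 [-0.14  1.25]
 twist deg(tool) [ 0.02 -0.07  3.96] | shift units now-axes [14.47  6.51  0.02] | after-turn axes [14.88  5.5   0.  ]
px [253. 196.] c 490.3 -8.7 size 15.1 49.5 ang 10.4 zmax 0.0541 touchborder True
px [252. 169.] c 514.2 -4.2 size 26.1 49.4 ang 10.0 zmax 0.0542 touchborder False
px [252. 137.] c 542.8 1.1 size 26.1 49.4 ang 10.0 zmax 0.0541 touchborder False
px [16. 91.] c 533.0 210.1 size 23.1 185.7 ang 82.5 zmax 0.0599 touchborder True
```

View pics/f1.png

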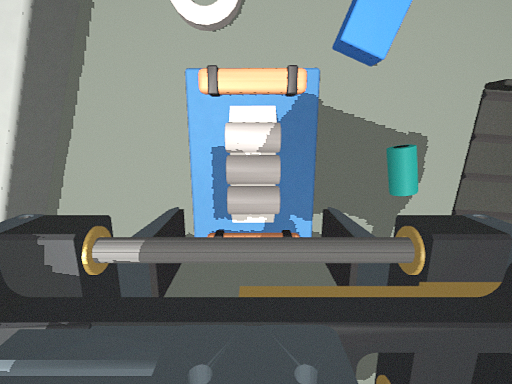

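Three pins sit flush in the grooves. On to the last one.

drive_tool([
  {"xyz": [1, 0.4, 0], "twist": [0, 0, 0.4], "claw": 1},
  {"xyz": [1, 0.4, 0], "twist": [0, 0, 0], "claw": 1},
  {"xyz": [1, 0.4, 0], "twist": [0, 0, 0], "claw": 1},
  {"xyz": [1, 0.4, 0], "twist": [0, 0, 0], "claw": 1},
  {"xyz": [1, 0.4, 0], "twist": [0, 0, 0], "claw": 1},
  {"xyz": [1, 0.4, 0], "twist": [0, 0, 0], "claw": 1},
  {"xyz": [1, 0.4, 0], "twist": [0, 0, 0], "claw": 1},
  {"xyz": [1, 0.4, 0], "twist": [0, 0, 0], "claw": 1},
  {"xyz": [1, 0.4, 0], "twist": [0, 0, 0], "claw": 1},
  {"xyz": [1, 0.4, 0], "twist": [0, 0, 0], "claw": 1},
  {"xyz": [1, 0.4, 0], "twist": [0, 0, 0], "claw": 1},
  {"xyz": [1, 0.4, 0], "twist": [0, 0, 0], "claw": 1},
  {"xyz": [1, 0.4, 0], "twist": [0, 0, 0], "claw": 1},
  {"xyz": [1, 0.4, 0], "twist": [0, 0, 0], "claw": 1},
  {"xyz": [0.2, 0, 0], "twist": [0, 0, 0], "claw": 1},
  {"xyz": [0, 0, 0], "twist": [0, 0, 0], "claw": 1},
])

```text
time: 29.92
eef_pos: [0.4011, -0.3135, 0.1355]
eef_rot: [0.742, -0.67, 0.004, -0.001]
contact_force: [-0.1, -0.2, -0.3]
width: 0.0917
```

Run:
```python
from w import *
plan(.4052,-.3175,.1,-85)
wristpins(save="f2")
```

```text
t 29.93 pos [ 0.4011 -0.3135  0.1355] yaw -84.13 tilt 0.54 w 0.0917 F [-0.1 -0.2 -0.3] j1,j6 [-0.78  0.68]
 twist deg(tool) [-0.47 -0.27  0.87] | shift units now-axes [ 0.21 -0.17  1.78] | after-turn axes [ 0.22 -0.19  1.78]
px [257. 191.] c 405.5 -317.5 size 27.3 49.8 ang 3.9 zmax 0.0323 touchborder True
```

View pics/f2.png

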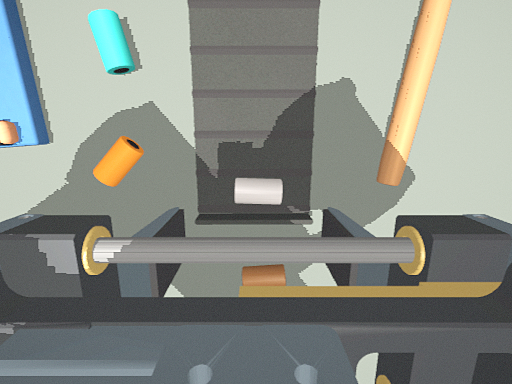

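drive_tool([
  {"xyz": [0, 0, 0], "twist": [-0.04, -0.02, 0.18], "claw": 1},
  {"xyz": [0.1, -0.2, 0.5], "twist": [0, 0, 0], "claw": 1},
  {"xyz": [0, 0, 1], "twist": [0, 0, 0], "claw": 1},
  {"xyz": [0, 0, 1], "twist": [0, 0, 0], "claw": 1},
  {"xyz": [0, 0, 1], "twist": [0, 0, 0], "claw": 1},
  {"xyz": [0, 0, 1], "twist": [0, 0, 0], "claw": 1},
  {"xyz": [0, 0, 0.6], "twist": [0, 0, 0], "claw": 1},
  {"xyz": [0, 0, 0], "twist": [0, 0, 0], "claw": 1},
])

```text
time: 30.98
eef_pos: [0.4075, -0.3124, 0.0275]
eef_rot: [0.732, -0.681, -0.0, -0.0]
contact_force: [0.2, -0.1, 0.5]
width: 0.0912
```

Run:
```python
from w import *
plan(.4053,-.3175,.01,-86)
```

```text
t 30.98 pos [ 0.4075 -0.3124  0.0275] yaw -85.86 tilt 0.01 w 0.0912 F [ 0.2 -0.1  0.5] j1,j6 [-0.77  0.73]
 twist deg(tool) [-0.01  0.01  0.14] | shift units now-axes [0.25 0.13 0.88] | after-turn axes [0.25 0.13 0.88]
```

drive_tool([
  {"xyz": [0.24, 0.12, 0.3], "twist": [0, 0, 0], "claw": 1},
  {"xyz": [0, 0, 0.3], "twist": [0, 0, 0], "claw": 1},
  {"xyz": [0, 0, 0.25], "twist": [0, 0, 0], "claw": 0.6},
  {"xyz": [0, 0, 0], "twist": [0, 0, 0], "claw": 0.6},
])

```text
time: 31.48
eef_pos: [0.406, -0.3185, 0.0106]
eef_rot: [0.732, -0.681, 0.001, -0.0]
contact_force: [-0.3, 0.5, 0.5]
width: 0.0743
```

Run:
```python
from w import *
plan(.4053,-.3175,.01,-86)
```

```text
t 31.48 pos [ 0.406  -0.3185  0.0106] yaw -85.87 tilt 0.13 w 0.0743 F [-0.3  0.5  0.5] j1,j6 [-0.78  0.72]
 twist deg(tool) [-0.1  -0.09  0.13] | shift units now-axes [-0.05  0.03  0.03] | after-turn axes [-0.05  0.03  0.03]
```

drive_tool([
  {"xyz": [-0.04, 0.03, 0], "twist": [0, 0, 0], "claw": 0.2},
  {"xyz": [0, 0, 0], "twist": [0, 0, 0], "claw": 0.2},
  {"xyz": [0, 0, 0], "twist": [0, 0, 0], "claw": 0.2},
  {"xyz": [0, 0, 0], "twist": [0, 0, 0], "claw": 0.2},
  {"xyz": [0, 0, 0], "twist": [0, 0, 0], "claw": 0.2},
  {"xyz": [0, 0, -0.5], "twist": [0, 0, 0], "claw": 0.2},
  {"xyz": [0, 0, -1], "twist": [0, 0, 0], "claw": 0.2},
  {"xyz": [0, 0, -1], "twist": [0, 0, 0], "claw": 0.2},
  {"xyz": [0, 0, -1], "twist": [0, 0, 0], "claw": 0.2},
  {"xyz": [0, 0, -1], "twist": [0, 0, 0], "claw": 0.2},
  {"xyz": [0, 0, -1], "twist": [0, 0, 0], "claw": 0.2},
])

```text
time: 32.85
eef_pos: [0.4043, -0.3166, 0.1262]
eef_rot: [0.732, -0.681, 0.0, -0.0]
contact_force: [0.2, 0.3, -2.4]
width: 0.0494
```

Run:
```python
from w import *
t=bed2w(-15)/1000; print(t)
plan(*t,.12,-79.8)
im,d=viewer.get_image("wrist"); cv2.imwrite("pics/f3.png",im[150:300])
```

```text
[ 0.4985954  -0.00746891]
t 32.85 pos [ 0.4043 -0.3166  0.1262] yaw -85.86 tilt 0.03 w 0.0494 F [ 0.2  0.3 -2.4] j1,j6 [-0.78  0.72]
 twist deg(tool) [-0.03 -0.01 -6.06] | shift units now-axes [-15.07  -5.82   0.31] | after-turn axes [-14.38  -7.38   0.31]
```

View pics/f3.png

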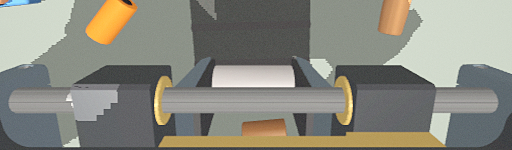

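drive_tool([
  {"xyz": [-1, -0.5, 0], "twist": [0, 0, -0.6], "claw": 0.2},
  {"xyz": [-1, -0.5, 0], "twist": [0, 0, 0], "claw": 0.2},
  {"xyz": [-1, -0.5, 0], "twist": [0, 0, 0], "claw": 0.2},
  {"xyz": [-1, -0.5, 0], "twist": [0, 0, 0], "claw": 0.2},
  {"xyz": [-1, -0.5, 0], "twist": [0, 0, 0], "claw": 0.2},
  {"xyz": [-1, -0.5, 0], "twist": [0, 0, 0], "claw": 0.2},
  {"xyz": [-1, -0.5, 0], "twist": [0, 0, 0], "claw": 0.2},
  {"xyz": [-1, -0.5, 0], "twist": [0, 0, 0], "claw": 0.2},
  {"xyz": [-1, -0.5, 0], "twist": [0, 0, 0], "claw": 0.2},
  {"xyz": [-1, -0.5, 0], "twist": [0, 0, 0], "claw": 0.2},
  {"xyz": [-1, -0.5, 0], "twist": [0, 0, 0], "claw": 0.2},
  {"xyz": [-1, -0.5, 0], "twist": [0, 0, 0], "claw": 0.2},
  {"xyz": [-0.9, -0.4, 0], "twist": [0, 0, 0], "claw": 0.2},
  {"xyz": [0, 0, 0], "twist": [0, 0, 0], "claw": 0.2},
])

```text
time: 34.65
eef_pos: [0.4884, -0.0326, 0.1296]
eef_rot: [0.768, -0.641, 0.004, -0.0]
contact_force: [0.6, -0.5, -1.2]
width: 0.0499
```

Run:
```python
from w import *
t=bed2w(-15)/1000
plan(*t,.0555,-79.8)
```

```text
t 34.65 pos [ 0.4884 -0.0326  0.1296] yaw -79.7 tilt 0.42 w 0.0499 F [ 0.6 -0.5 -1.2] j1,j6 [-0.19  1.21]
 twist deg(tool) [-0.27 -0.32  0.1 ] | shift units now-axes [-1.17 -0.71  3.7 ] | after-turn axes [-1.15 -0.72  3.7 ]
```

drive_tool([
  {"xyz": [-0.6, -0.36, 0], "twist": [0, 0, 0], "claw": 0.2},
  {"xyz": [-0.5, -0.33, 0], "twist": [-0.02, -0.02, 0], "claw": 0.2},
  {"xyz": [0, 0, 0], "twist": [0, 0, 0], "claw": 0.2},
  {"xyz": [0, 0, 1], "twist": [0, 0, 0], "claw": 0.2},
  {"xyz": [0, 0, 1], "twist": [0, 0, 0], "claw": 0.2},
  {"xyz": [0, 0, 0.8], "twist": [0, 0, 0], "claw": 0.2},
  {"xyz": [0, 0, 0], "twist": [0, 0, 0], "claw": 0.2},
])

```text
time: 35.52
eef_pos: [0.4991, -0.009, 0.0724]
eef_rot: [0.767, -0.641, 0.002, 0.0]
contact_force: [0.3, -1.4, -1.6]
width: 0.05
```

Run:
```python
from w import *
t=bed2w(-15)/1000
plan(*t,.0555,-79.8)
```

```text
t 35.52 pos [ 0.4991 -0.009   0.0724] yaw -79.75 tilt 0.19 w 0.05 F [ 0.3 -1.4 -1.6] j1,j6 [-0.14  1.26]
 twist deg(tool) [-0.1  -0.15  0.05] | shift units now-axes [-0.08  0.01  0.85] | after-turn axes [-0.08  0.01  0.85]
```

drive_tool([
  {"xyz": [-0.08, 0, 0.4], "twist": [0, 0, 0], "claw": 0.2},
  {"xyz": [0, 0, 0.35], "twist": [0, 0, 0], "claw": 0.2},
  {"xyz": [0, 0, 0], "twist": [0, 0, 0], "claw": 0.2},
])

```text
time: 35.9
eef_pos: [0.4995, -0.0077, 0.0576]
eef_rot: [0.767, -0.641, 0.002, -0.0]
contact_force: [-0.3, 0.1, -1.2]
width: 0.0499
```

Run:
```python
from w import *
t=bed2w(-15)/1000
plan(*t,.0555,-79.8)
```

```text
t 35.9 pos [ 0.4995 -0.0077  0.0576] yaw -79.77 tilt 0.27 w 0.0499 F [-0.3  0.1 -1.2] j1,j6 [-0.13  1.26]
 twist deg(tool) [-0.19 -0.19  0.03] | shift units now-axes [-0.02  0.04  0.1 ] | after-turn axes [-0.02  0.04  0.1 ]
```

drive_tool([
  {"xyz": [0, 0.03, 0.1], "twist": [0, 0, 0], "claw": 0.2},
  {"xyz": [0, 0, 0], "twist": [0, 0, 0], "claw": 0.2},
])

```text
time: 36.15
eef_pos: [0.4994, -0.0078, 0.0565]
eef_rot: [0.767, -0.641, 0.003, -0.001]
contact_force: [-0.8, 0.8, -1.2]
width: 0.0497
```

Run:
```python
from w import *
t=bed2w(-15)/1000
plan(*t,.0555,-79.8)
```

```text
t 36.15 pos [ 0.4994 -0.0078  0.0565] yaw -79.76 tilt 0.34 w 0.0497 F [-0.8  0.8 -1.2] j1,j6 [-0.13  1.26]
 twist deg(tool) [-0.28 -0.21  0.04] | shift units now-axes [-0.02  0.04  0.05] | after-turn axes [-0.02  0.04  0.05]
```

drive_tool([
  {"xyz": [0, 0.04, 0.05], "twist": [0, 0, 0], "claw": 0.2},
  {"xyz": [0, 0, 0], "twist": [0, 0, 0], "claw": 0.58},
  {"xyz": [0, 0, 0], "twist": [0, 0, 0], "claw": 0.65},
  {"xyz": [0, 0, 0], "twist": [0, 0, 0], "claw": 0.75},
  {"xyz": [0, 0, -0.4], "twist": [0, 0, 0], "claw": 0.8},
  {"xyz": [0, 0, -1], "twist": [0, 0, 0], "claw": 0.9},
  {"xyz": [0, 0, -1], "twist": [0, 0, 0], "claw": 1},
  {"xyz": [0, 0, -1], "twist": [0, 0, 0], "claw": 1},
  {"xyz": [0, 0, -1], "twist": [0, 0, 0], "claw": 1},
  {"xyz": [0, 0, -1], "twist": [0, 0, 0], "claw": 1},
])

```text
time: 37.4
eef_pos: [0.4978, -0.0076, 0.169]
eef_rot: [0.767, -0.641, 0.003, -0.001]
contact_force: [0.4, 0.2, -0.2]
width: 0.0909
```

Run:
```python
from w import *
plan(.4055,-.318,.127,-84)
wristpins(save="g1",zlo=.04,zhi=.1)
im,d=viewer.get_image("top"); cv2.imwrite("pics/g1t.png",im); np.save("pics/g1t.npy",d)
```

```text
t 37.4 pos [ 0.4978 -0.0076  0.169 ] yaw -79.77 tilt 0.38 w 0.0909 F [ 0.4  0.2 -0.2] j1,j6 [-0.13  1.26]
 twist deg(tool) [-0.32 -0.2   4.24] | shift units now-axes [14.45  7.31  2.11] | after-turn axes [14.95  6.21  2.1 ]
px [253. 186.] c 509.4 -4.9 size 35.1 49.6 ang 10.1 zmax 0.0776 touchborder True
px [252. 150.] c 543.1 1.3 size 27.1 49.6 ang 10.7 zmax 0.0541 touchborder False
px [ 35. 100.] c 542.0 232.1 size 66.1 206.1 ang 81.6 zmax 0.0612 touchborder True
```

View pics/g1.png

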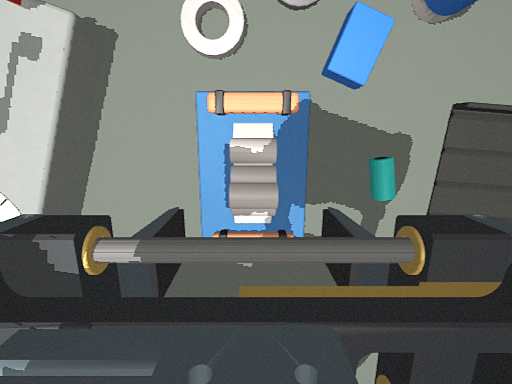

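View pics/g1t.png

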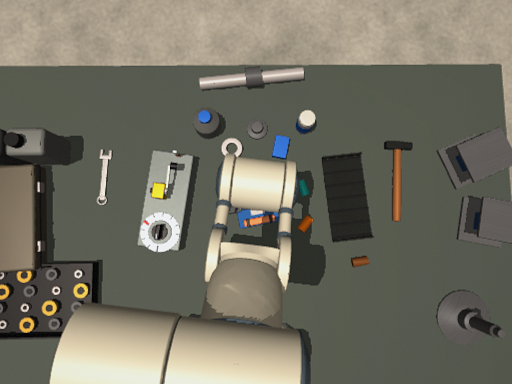

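drive_tool([
  {"xyz": [0, 0, -0.5], "twist": [0, 0, -1], "claw": 0.5},
  {"xyz": [0, 0, -0.5], "twist": [0, 0, -1], "claw": 0.5},
  {"xyz": [0, 0, 0], "twist": [0, 0, -1], "claw": 0.5},
  {"xyz": [0, 0, 0], "twist": [0, 0, -1], "claw": 0.5},
  {"xyz": [0, 0, 0], "twist": [0, 0, -1], "claw": 0.5},
  {"xyz": [0, 0, 0], "twist": [0, 0, -1], "claw": 0.5},
  {"xyz": [0, 0, 0], "twist": [0, 0, -1], "claw": 0.5},
  {"xyz": [0, 0, 0], "twist": [0, 0, -1], "claw": 0.5},
  {"xyz": [0, 0, 0], "twist": [0, 0, -1], "claw": 0.5},
  {"xyz": [0, 0, 0], "twist": [0, 0, -1], "claw": 0.5},
  {"xyz": [0, 0, 0], "twist": [0, 0, -1], "claw": 0.5},
  {"xyz": [0, 0, 0], "twist": [0, 0, -1], "claw": 0.5},
  {"xyz": [0, 0, 0], "twist": [0, 0, -1], "claw": 0.5},
  {"xyz": [0, 0, 0], "twist": [0, 0, -1], "claw": 0.5},
  {"xyz": [0, 0, 0], "twist": [0, 0, -0.6], "claw": 0.5},
  {"xyz": [0, 0, 0], "twist": [0, 0, 0], "claw": 0.5},
])

```text
time: 39.5
eef_pos: [0.4935, -0.0072, 0.1835]
eef_rot: [0.814, 0.581, -0.001, 0.0]
contact_force: [-0.6, 1.2, 0.4]
width: 0.0458
```

Run:
```python
from w import *
plan(.400,.2826,.18,81.5)
# dial from first top image
im=cv2.imread("pics/a_top.png"); cal=viewer.calibration("top"); d=np.load("pics/a_top.npy"); P=cloud(cal,d)
hsv=cv2.cvtColor(im,cv2.COLOR_BGR2HSV); H,S,V=cv2.split(hsv)
sub=np.zeros_like(V,bool); sub[205:256,130:190]=1
m=sub&(V>175)&(S<40)
cs,_=cv2.findContours(m.astype(np.uint8)*255,cv2.RETR_EXTERNAL,cv2.CHAIN_APPROX_NONE)
c=max(cs,key=cv2.contourArea); hull=cv2.convexHull(c)[:,0]
w=np.array([onplane(cal,u,v,.062)[:2]*1000 for u,v in hull],np.float32)
print("ellipse",cv2.minEnclosingCircle(w), cv2.fitEllipse(w), np.median(P[m][:,2]))
mr=sub&((H<8)|(H>172))&(S>120)&(V>90)
ys,xs=np.nonzero(mr); print(len(xs),xs.mean(),ys.mean(), onplane(cal,xs.mean(),ys.mean(),.063))
# box edges
Z=P[...,2]; mb=(Z>.054)&(Z<.066); mb[:,:130]=0;mb[:,210:]=0;mb[:130]=0;mb[270:]=0
q=P[mb][:,:2]*1000; a=np.radians(-8.5); ex=np.array([np.cos(a),np.sin(a)]);ey=np.array([-ex[1],ex[0]])
X=q@ex;Y=q@ey; k=np.abs(X-np.median(X))<170
print("X max",np.percentile(X,99.8),"min",np.percentile(X,.2)); 
for x0 in range(350,620,40):
    s=abs(X-x0)<8; print(x0,np.percentile(Y[s],[1,99]).round(1))
```

```text
t 39.5 pos [ 0.4935 -0.0072  0.1835] yaw 71.05 tilt 0.12 w 0.0458 F [-0.6  1.2  0.4] j1,j6 [-0.13 -1.37]
 twist deg(tool) [ -0.04   0.12 -10.45] | shift units now-axes [12.18 -9.13  0.15] | after-turn axes [13.64 -6.77  0.17]
ellipse ((424.9873352050781, 279.75592041015625), 89.76984405517578) ((425.4889221191406, 279.5152893066406), (144.1495361328125, 190.08364868164062), 75.14265441894531) 0.06008909562597908
8 146.0 222.375 [0.43108953 0.32637456 0.063     ]
X max 672.5898993869231 min 298.37108076327945
350 [276.6 402.9]
390 [278.1 403.7]
430 [277.3 402.7]
470 [275.4 403.2]
510 [275.9 403.2]
550 [276.3 403.7]
590 [277.9 403.6]
```

drive_tool([
  {"xyz": [0, 0, 0], "twist": [0, 0, -0.5], "claw": 0.5},
  {"xyz": [0, 0, 0], "twist": [0, 0, -0.5], "claw": 0.5},
  {"xyz": [1, -0.35, 0], "twist": [0, 0, 0], "claw": 0.5},
  {"xyz": [1, -0.35, -0.1], "twist": [0, 0, 0], "claw": 0.5},
  {"xyz": [1, -0.35, -0.1], "twist": [0, 0, 0], "claw": 0.5},
  {"xyz": [1, -0.35, -0.1], "twist": [0, 0, 0], "claw": 0.5},
  {"xyz": [1, -0.35, -0.1], "twist": [0, 0, 0], "claw": 0.5},
  {"xyz": [1, -0.35, -0.1], "twist": [0, 0, 0], "claw": 0.5},
  {"xyz": [1, -0.35, -0.1], "twist": [0, 0, 0], "claw": 0.5},
  {"xyz": [1, -0.35, -0.1], "twist": [0, 0, 0], "claw": 0.5},
  {"xyz": [1, -0.35, -0.1], "twist": [0, 0, 0], "claw": 0.5},
  {"xyz": [1, -0.35, 0], "twist": [0, 0, 0], "claw": 0.5},
  {"xyz": [1, -0.35, 0], "twist": [0, 0, 0], "claw": 0.5},
  {"xyz": [1, -0.35, 0], "twist": [0, 0, 0], "claw": 0.5},
  {"xyz": [0, 0, 0], "twist": [0, 0, 0], "claw": 0.5},
])

```text
time: 41.38
eef_pos: [0.4489, 0.2512, 0.1956]
eef_rot: [0.774, 0.633, -0.003, -0.001]
contact_force: [0.1, -0.9, -0.2]
width: 0.0457
```

Run:
```python
from w import *
plan(.400,.2826,.18,81.5)
cal=viewer.calibration("wrist")
im,d=viewer.get_image("wrist"); cv2.imwrite("pics/h1.png",im); np.save("pics/h1.npy",d); np.save("pics/h1E.npy",np.array(cal["extrinsics"]))
```

```text
t 41.38 pos [0.4489 0.2512 0.1956] yaw 78.55 tilt 0.4 w 0.0457 F [ 0.1 -0.9 -0.2] j1,j6 [ 0.39 -0.98]
 twist deg(tool) [-0.35  0.2  -2.95] | shift units now-axes [ 1.06 -2.71  0.79] | after-turn axes [ 1.19 -2.65  0.78]
```

View pics/h1.png

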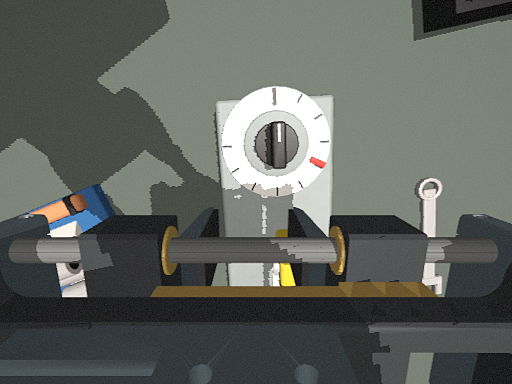

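```bash
cat > dial.py <<'E'
from w import *
def dial(im,d,cal):
    P=cloud(cal,d); h=cv2.cvtColor(im,cv2.COLOR_BGR2HSV); H,S,V=cv2.split(h); Z=P[...,2]
    mr=((H<8)|(H>172))&(S>110)&(V>80)&(abs(Z-.063)<.012)
    n,l,st,ce=cv2.connectedComponentsWithStats(mr.astype(np.uint8)); i=1+np.argmax(st[1:,4]); mr=l==i
    tab=P[mr]; tb=np.median(tab,0); print("tab",tb.round(4),mr.sum(),ce[i].round(0))
    q=P.reshape(-1,3)
    bar=(Z>.095)&(Z<.108)&(np.hypot(P[...,0]-.40,P[...,1]-.283)<.035)
    B=P[bar]; print("bar n",bar.sum(),"z",np.percentile(B[:,2],[5,50,95]).round(4))
    (cx,cy),(a,b),an=cv2.minAreaRect((B[:,:2]*1000).astype(np.float32)); print("bar rect",round(cx,1),round(cy,1),round(a,1),round(b,1),round(an,1))
    # flange ring disc of scale: raised region outer contour
    m=((Z>.0605)&(Z<.075)&(np.hypot(P[...,0]-.40,P[...,1]-.283)<.07)); 
    print("scale z",np.median(Z[m]) if m.any() else None)
    wh=bar&(V>150)&(S<60); W=P[wh]; 
    if wh.sum()>3: print("pointer px",wh.sum(),(W[:,:2].mean(0)*1000).round(1))
    return mr,bar
E
python3 - <<'E'
from dial import *
cal=dict(viewer.calibration("wrist")); cal["extrinsics"]=np.load("pics/h1E.npy")
im=cv2.imread("pics/h1.png"); d=np.load("pics/h1.npy"); dial(im,d,cal)
P=cloud(cal,d)
h=cv2.cvtColor(im,cv2.COLOR_BGR2HSV)
m=(h[...,1]<25)&(h[...,2]>215); m[200:]=0;m[:, :210]=0;m[:,340:]=0
m=cv2.morphologyEx(m.astype(np.uint8),cv2.MORPH_OPEN,np.ones((2,2)))
cs,_=cv2.findContours(m,cv2.RETR_EXTERNAL,cv2.CHAIN_APPROX_NONE); c=max(cs,key=cv2.contourArea)
hu=cv2.convexHull(c)[:,0]; w=np.array([onplane(cal,u,v,.062)[:2]*1000 for u,v in hu if v<185],np.float32)
A=np.c_[2*w,np.ones(len(w))]; s=np.linalg.lstsq(A,(w**2).sum(1),rcond=None)[0]; print("disc centre",s[:2],"R",np.sqrt(s[2]+s[0]**2+s[1]**2),len(w))
for u,v in [(274,90),(274,102),(318,162)]: print(u,v,P[v,u],h[v,u])
E
```

```text
tab [0.4308 0.3281 0.0649] 94 [317. 162.]
bar n 692 z [0.1013 0.1036 0.1048]
bar rect 401.7 285.9 13.5 45.0 80.0
scale z 0.061715767631871365
pointer px 60 [389.5 288.7]
disc centre [400.03984569 287.84389795] R 62.258567593629635 15
274 90 [0.34663007 0.29496435 0.06149974] [ 13  20 150]
274 102 [0.3585152  0.29279775 0.06131131] [ 15  21 144]
318 162 [0.43087233 0.32894226 0.06532834] [  2 157 255]
```

Run:
```python
import cv2
im=cv2.imread("pics/h1.png"); cv2.imwrite("pics/h1z.png",cv2.resize(im[75:215,205:345],None,fx=4.2,fy=4.2,interpolation=cv2.INTER_CUBIC))
```

```text
(no output)
```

View pics/h1z.png

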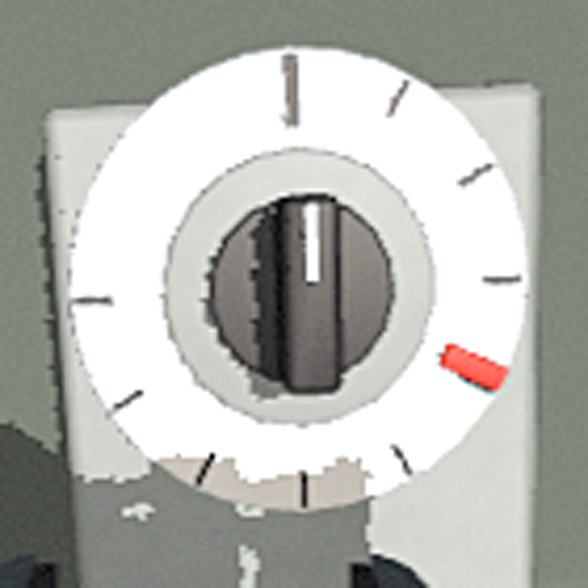

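Run:
```python
from w import *
plan(.4012,.2853,.14,80.5)
```

```text
t 41.42 pos [0.449  0.2505 0.1955] yaw 78.55 tilt 0.42 w 0.0456 F [ 0.  -0.1 -1.2] j1,j6 [ 0.39 -0.98]
 twist deg(tool) [-0.35  0.23 -1.95] | shift units now-axes [ 1.24 -2.67  2.79] | after-turn axes [ 1.32 -2.64  2.78]
```

drive_tool([
  {"xyz": [0, 0, 0], "twist": [-0.03, 0.02, -0.19], "claw": 0.5},
  {"xyz": [0.4, -0.8, 0.7], "twist": [0, 0, 0], "claw": 0.5},
  {"xyz": [0.4, -0.8, 0.7], "twist": [0, 0, 0], "claw": 0.5},
  {"xyz": [0.4, -0.8, 0.7], "twist": [0, 0, 0], "claw": 0.5},
  {"xyz": [0, 0, 0.3], "twist": [0, 0, 0], "claw": 0.5},
  {"xyz": [0, 0, 0], "twist": [0, 0, 0], "claw": 0.5},
])

```text
time: 42.18
eef_pos: [0.4062, 0.2787, 0.1465]
eef_rot: [0.764, 0.646, 0.0, 0.001]
contact_force: [-0.3, -0.7, 0.4]
width: 0.0456
```

Run:
```python
from w import *
plan(.4012,.2853,.086,80.5)
```

```text
t 42.17 pos [0.4062 0.2787 0.1465] yaw 80.45 tilt 0.08 w 0.0456 F [-0.3 -0.7  0.4] j1,j6 [ 0.48 -0.92]
 twist deg(tool) [ 0.08  0.   -0.05] | shift units now-axes [ 0.28 -0.31  3.03] | after-turn axes [ 0.29 -0.3   3.03]
```

drive_tool([
  {"xyz": [0.28, -0.3, 0], "twist": [0, 0, 0], "claw": 0.5},
  {"xyz": [0, 0, 0], "twist": [0, 0, 0], "claw": 0.5},
])

```text
time: 42.42
eef_pos: [0.4022, 0.2852, 0.1473]
eef_rot: [0.764, 0.645, 0.001, 0.001]
contact_force: [0.9, 0.8, -0.8]
width: 0.0452
```

Run:
```python
from dial import *
plan(.4012,.2853,.086,80.5)
cal=viewer.calibration("wrist"); im,d=viewer.get_image("wrist"); cv2.imwrite("pics/h2.png",im); dial(im,d,cal)
```

```text
t 42.42 pos [0.4022 0.2852 0.1473] yaw 80.39 tilt 0.16 w 0.0452 F [ 0.9  0.8 -0.8] j1,j6 [ 0.5  -0.91]
 twist deg(tool) [ 0.15 -0.05 -0.11] | shift units now-axes [-0.   -0.06  3.06] | after-turn axes [-0.   -0.05  3.06]Traceback (most recent call last):
  File "<stdin>", line 3, in <module>
  File "dial.py", line 5, in dial
    n,l,st,ce=cv2.connectedComponentsWithStats(mr.astype(np.uint8)); i=1+np.argmax(st[1:,4]); mr=l==i
                                                                         ~~~~~~~~~^^^^^^^^^^
    return _wrapfunc(a, 'argmax', axis=axis, out=out, **kwds)
    return bound(*args, **kwds)
ValueError: attempt to get argmax of an empty sequence
```

View pics/h2.png

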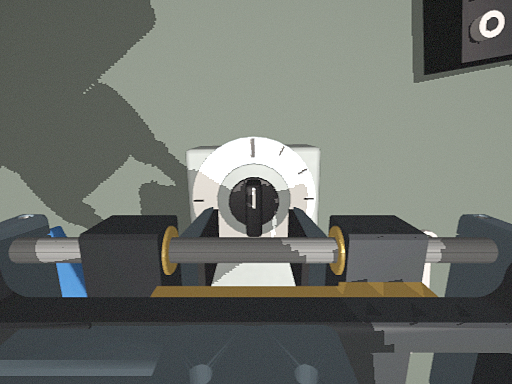

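drive_tool([
  {"xyz": [0, -0.05, 0.8], "twist": [0, 0, 0], "claw": 0.5},
  {"xyz": [0, 0, 0.8], "twist": [0, 0, 0], "claw": 0.5},
  {"xyz": [0, 0, 0.8], "twist": [0, 0, 0], "claw": 0.5},
  {"xyz": [0, 0, 0.3], "twist": [0, 0, 0], "claw": 0.5},
  {"xyz": [0, 0, 0], "twist": [0, 0, 0], "claw": 0.5},
])

```text
time: 43.1
eef_pos: [0.4035, 0.2857, 0.0934]
eef_rot: [0.764, 0.645, 0.003, 0.001]
contact_force: [0.3, 0.8, 0.4]
width: 0.0453
```

Run:
```python
from dial import *
plan(.4012,.2853,.086,80.5)
```

```text
t 43.1 pos [0.4035 0.2857 0.0934] yaw 80.4 tilt 0.38 w 0.0453 F [0.3 0.8 0.4] j1,j6 [ 0.5  -0.91]
 twist deg(tool) [ 0.34 -0.17 -0.11] | shift units now-axes [-0.04 -0.11  0.37] | after-turn axes [-0.04 -0.11  0.37]
```

drive_tool([
  {"xyz": [-0.03, -0.1, 0.3], "twist": [0, 0, 0], "claw": 0.5},
  {"xyz": [0, 0, 0.04], "twist": [0, 0, 0], "claw": 0.3},
  {"xyz": [0, 0, 0], "twist": [0, 0, 0], "claw": 0},
  {"xyz": [0, 0, 0], "twist": [0, 0, 0], "claw": 0},
  {"xyz": [0, 0, 0], "twist": [0, 0, 0], "claw": 0},
  {"xyz": [0, 0, 0], "twist": [0, 0, 0], "claw": 0},
], newtons=20)

```text
time: 43.85
eef_pos: [0.4021, 0.2858, 0.0875]
eef_rot: [0.764, 0.645, 0.004, 0.001]
contact_force: [0.1, -0.2, -1.6]
width: 0.0137
```

Run:
```python
from dial import *
plan(.4012,.2853,.086,80.5)
```

```text
t 43.85 pos [0.4021 0.2858 0.0875] yaw 80.4 tilt 0.5 w 0.0137 F [ 0.1 -0.2 -1.6] j1,j6 [ 0.5 -0.9]
 twist deg(tool) [ 0.43 -0.25 -0.1 ] | shift units now-axes [-0.03 -0.04  0.07] | after-turn axes [-0.03 -0.04  0.07]
```

drive_tool([
  {"xyz": [0, 0, 0], "twist": [0, 0, 0.7], "claw": 0},
  {"xyz": [0, 0, 0], "twist": [0, 0, 0.7], "claw": 0},
  {"xyz": [0, 0, 0], "twist": [0, 0, 0.7], "claw": 0},
  {"xyz": [0, 0, 0], "twist": [0, 0, 0.7], "claw": 0},
  {"xyz": [0, 0, 0], "twist": [0, 0, 0.7], "claw": 0},
  {"xyz": [0, 0, 0], "twist": [0, 0, 0.7], "claw": 0},
])

```text
time: 44.6
eef_pos: [0.402, 0.2855, 0.0875]
eef_rot: [0.948, 0.318, 0.004, 0.0]
contact_force: [0.5, 0.4, -0.3]
width: 0.0138
```

Run:
```python
from dial import *
plan(.4012,.2853,.086,-36.1)
```

```text
t 44.6 pos [0.402  0.2855 0.0875] yaw 37.14 tilt 0.47 w 0.0138 F [ 0.5  0.4 -0.3] j1,j6 [ 0.5  -0.15]
 twist deg(tool) [-0.14 -0.48 73.24] | shift units now-axes [-0.04 -0.01  0.07] | after-turn axes [-0.03  0.03  0.07]
```

Turns smoothly (43° done, low forces). 73° left.

drive_tool([
  {"xyz": [0, 0, 0], "twist": [0, 0, 0.7], "claw": 0},
  {"xyz": [0, 0, 0], "twist": [0, 0, 0.7], "claw": 0},
  {"xyz": [0, 0, 0], "twist": [0, 0, 0.7], "claw": 0},
  {"xyz": [0, 0, 0], "twist": [0, 0, 0.7], "claw": 0},
  {"xyz": [0, 0, 0], "twist": [0, 0, 0.7], "claw": 0},
  {"xyz": [0, 0, 0], "twist": [0, 0, 0.7], "claw": 0},
  {"xyz": [0, 0, 0], "twist": [0, 0, 0.7], "claw": 0},
  {"xyz": [0, 0, 0], "twist": [0, 0, 0.7], "claw": 0},
  {"xyz": [0, 0, 0], "twist": [0, 0, 0.7], "claw": 0},
  {"xyz": [0, 0, 0], "twist": [0, 0, 0.4], "claw": 0},
  {"xyz": [0, 0, 0], "twist": [0, 0, 0], "claw": 0},
])

```text
time: 45.98
eef_pos: [0.4015, 0.2855, 0.0875]
eef_rot: [0.961, -0.277, 0.003, -0.002]
contact_force: [0.9, 0.9, -1.3]
width: 0.0135
```

Run:
```python
from dial import *
plan(.4012,.2853,.086,-36.1)
```

```text
t 45.98 pos [0.4015 0.2855 0.0875] yaw -32.15 tilt 0.4 w 0.0135 F [ 0.9  0.9 -1.3] j1,j6 [0.5  1.06]
 twist deg(tool) [-0.3  -0.27  3.95] | shift units now-axes [-0.01  0.02  0.07] | after-turn axes [-0.01  0.02  0.07]
```

drive_tool([
  {"xyz": [0, 0, 0], "twist": [0, 0, 0.38], "claw": 0},
  {"xyz": [0, 0, 0], "twist": [0, 0, 0], "claw": 0},
  {"xyz": [0, 0, 0], "twist": [0, 0, 0], "claw": 0},
  {"xyz": [0, 0, 0], "twist": [0, 0, 0], "claw": 0.3},
  {"xyz": [0, 0, 0], "twist": [0, 0, 0], "claw": 0.5},
  {"xyz": [0, 0, 0], "twist": [0, 0, 0], "claw": 0.5},
  {"xyz": [0, 0, -0.5], "twist": [0, 0, 0], "claw": 0.5},
  {"xyz": [0, 0, -1], "twist": [0, 0, 0], "claw": 0.5},
  {"xyz": [0, 0, -1], "twist": [0, 0, 0], "claw": 0.5},
  {"xyz": [0, 0.5, -1], "twist": [0, 0, 0], "claw": 0.5},
  {"xyz": [0, 1, -1], "twist": [0, 0, 0], "claw": 0.5},
  {"xyz": [0, 1, -1], "twist": [0, 0, 0], "claw": 0.5},
  {"xyz": [0, 0, 0], "twist": [0, 0, 0], "claw": 0.5},
])

```text
time: 47.6
eef_pos: [0.3713, 0.2437, 0.2044]
eef_rot: [0.952, -0.305, 0.004, -0.003]
contact_force: [-0.0, 0.6, -0.8]
width: 0.0457
```

Run:
```python
from dial import *
plan(.4012,.2853,.086,-36.1)
cal=viewer.calibration("wrist"); im,d=viewer.get_image("wrist"); cv2.imwrite("pics/i1.png",im); dial(im,d,cal)
```

```text
t 47.6 pos [0.3713 0.2437 0.2044] yaw -35.46 tilt 0.55 w 0.0457 F [-0.   0.6 -0.8] j1,j6 [0.45 1.07]
 twist deg(tool) [-0.44 -0.34  0.64] | shift units now-axes [-0.02 -2.52  5.94] | after-turn axes [-0.02 -2.56  5.92]
tab [0.4316 0.3285 0.0648] 94 [252.  97.]
bar n 634 z [0.1017 0.1036 0.105 ]
bar rect 402.0 286.8 44.2 13.2 54.3
scale z 0.06176310748077804
pointer px 59 [408.1 295.5]
```

View pics/i1.png

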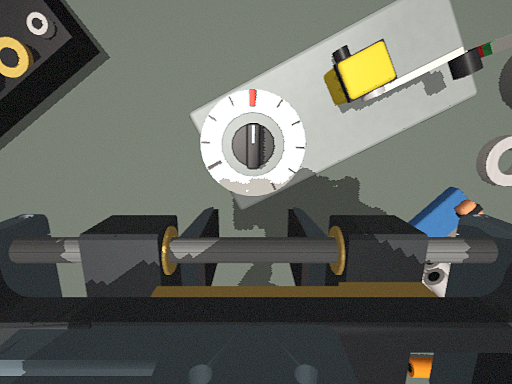

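drive_tool([
  {"xyz": [1, -0.5, -0.1], "twist": [0, 0, 0], "claw": 0},
  {"xyz": [1, -0.5, -0.1], "twist": [0, 0, 0], "claw": 0},
  {"xyz": [1, -0.5, -0.1], "twist": [0, 0, 0], "claw": 0},
  {"xyz": [1, -0.5, -0.1], "twist": [0, 0, 0], "claw": 0},
  {"xyz": [1, -0.5, -0.1], "twist": [0, 0, 0], "claw": 0},
  {"xyz": [1, -0.5, 0], "twist": [0, 0, 0], "claw": 0},
  {"xyz": [1, -0.5, 0], "twist": [0, 0, 0], "claw": 0},
  {"xyz": [1, -0.5, 0], "twist": [0, 0, 0], "claw": 0},
  {"xyz": [0.6, -0.3, 0], "twist": [0, 0, 0], "claw": 0},
  {"xyz": [0, 0, 0], "twist": [0, 0, 0], "claw": 0},
])

```text
time: 48.9
eef_pos: [0.5693, 0.2179, 0.2073]
eef_rot: [0.953, -0.303, 0.0, -0.001]
contact_force: [0.1, 0.7, -0.0]
width: 0.0005
```

```bash
cat > lev.py <<'E'
from dial import *
def roller(save):
    cal=viewer.calibration("wrist"); im,d=viewer.get_image("wrist"); cv2.imwrite("pics/%s.png"%save,im)
    P=cloud(cal,d); h=cv2.cvtColor(im,cv2.COLOR_BGR2HSV); Z=P[...,2]
    m=(h[...,2]<75)&(Z>.085)&(Z<.14)&(np.hypot(P[...,0]-.596,P[...,1]-.235)<.03)
    Q=P[m]; print("roller n",m.sum(), "zmax",np.percentile(Q[:,2],[50,98]).round(4))
    (cx,cy),(a,b),an=cv2.minAreaRect((Q[:,:2]*1000).astype(np.float32)); print("rect",round(cx,1),round(cy,1),round(a,1),round(b,1),round(an,1))
E
python3 - <<'E'
from lev import *
plan(.596,.235,.15,-36)
roller("j1")
E
```

```text
t 48.9 pos [0.5693 0.2179 0.2073] yaw -35.33 tilt 0.11 w 0.0005 F [ 0.1  0.7 -0. ] j1,j6 [0.27 0.88]
 twist deg(tool) [-0.11 -0.02  0.67] | shift units now-axes [ 0.59 -1.47  2.87] | after-turn axes [ 0.58 -1.48  2.86]
roller n 314 zmax [0.1258 0.1284]
rect 597.0 237.2 17.7 20.8 82.6
```

View pics/j1.png

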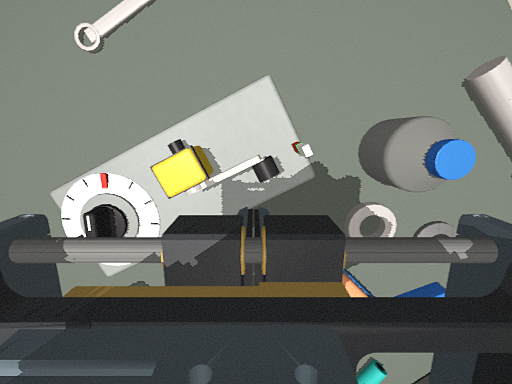

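drive_tool([
  {"xyz": [0.3, -0.75, 0.6], "twist": [0, 0, 0], "claw": 0},
  {"xyz": [0.3, -0.75, 0.7], "twist": [0, 0, 0], "claw": 0},
  {"xyz": [0, 0, 0.6], "twist": [0, 0, 0], "claw": 0},
  {"xyz": [0, 0, 0], "twist": [0, 0, 0], "claw": 0},
])

```text
time: 49.45
eef_pos: [0.5959, 0.2376, 0.1657]
eef_rot: [0.953, -0.303, -0.001, -0.0]
contact_force: [-0.0, -0.8, -0.3]
width: 0.0004
```

Run:
```python
from lev import *
plan(.597,.2365,.131,-36)
```

```text
t 49.45 pos [0.5959 0.2376 0.1657] yaw -35.25 tilt 0.07 w 0.0004 F [-0.  -0.8 -0.3] j1,j6 [0.29 0.9 ]
 twist deg(tool) [-0.02  0.07  0.75] | shift units now-axes [0.08 0.01 1.73] | after-turn axes [0.08 0.01 1.73]
```

drive_tool([
  {"xyz": [0.07, 0, 0.8], "twist": [0, 0, 0], "claw": 0},
  {"xyz": [0, 0, 0.7], "twist": [0, 0, 0], "claw": 0},
  {"xyz": [0, 0, 0], "twist": [0, 0, 0], "claw": 0},
])

```text
time: 49.82
eef_pos: [0.5965, 0.2365, 0.1336]
eef_rot: [0.953, -0.303, -0.001, -0.0]
contact_force: [0.6, 0.1, 1.0]
width: 0.0004
```

Run:
```python
from lev import *
plan(.597,.2365,.128,-36)
cal=viewer.calibration("scene"); im,d=viewer.get_image("scene")
cv2.imwrite("pics/k1.png",cv2.resize(im[100:240,280:420],None,fx=4,fy=4,interpolation=cv2.INTER_CUBIC))
```

```text
t 49.83 pos [0.5965 0.2365 0.1336] yaw -35.26 tilt 0.09 w 0.0004 F [0.6 0.1 1. ] j1,j6 [0.28 0.9 ]
 twist deg(tool) [0.01 0.09 0.74] | shift units now-axes [ 0.02 -0.01  0.28] | after-turn axes [ 0.02 -0.02  0.28]
```

View pics/k1.png

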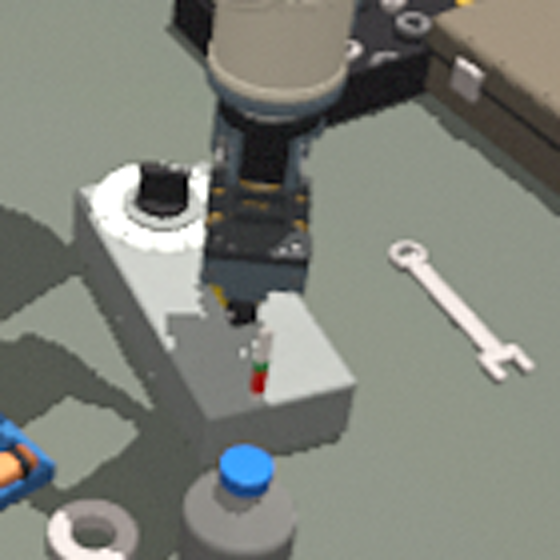

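drive_tool([
  {"xyz": [0, 0, 0.25], "twist": [0, 0, 0], "claw": 0},
  {"xyz": [0, 0, 0.25], "twist": [0, 0, 0], "claw": 0},
  {"xyz": [0, 0, 0], "twist": [0, 0, 0], "claw": 0},
])

```text
time: 50.25
eef_pos: [0.5979, 0.2368, 0.1249]
eef_rot: [0.953, -0.303, 0.001, -0.001]
contact_force: [-0.6, -0.4, 2.3]
width: 0.0004
```

Run:
```python
from lev import *
plan(.597,.2365,.111,-36)
```

```text
t 50.25 pos [0.5979 0.2368 0.1249] yaw -35.26 tilt 0.16 w 0.0004 F [-0.6 -0.4  2.3] j1,j6 [0.28 0.9 ]
 twist deg(tool) [-0.16 -0.05  0.74] | shift units now-axes [-0.03  0.04  0.7 ] | after-turn axes [-0.03  0.04  0.7 ]
```

Contact (2.3 N at z 0.125). Pressing on.

drive_tool([
  {"xyz": [0, 0, 0.3], "twist": [0, 0, 0], "claw": 0},
  {"xyz": [0, 0, 0.2], "twist": [0, 0, 0], "claw": 0},
  {"xyz": [0, 0, 0], "twist": [0, 0, 0], "claw": 0},
])

```text
time: 50.62
eef_pos: [0.599, 0.2368, 0.115]
eef_rot: [0.953, -0.303, 0.002, -0.002]
contact_force: [0.9, 0.1, 3.7]
width: 0.0005
```

Run:
```python
from lev import *
plan(.597,.2365,.111,-36)
```

```text
t 50.62 pos [0.599  0.2368 0.115 ] yaw -35.26 tilt 0.29 w 0.0005 F [0.9 0.1 3.7] j1,j6 [0.28 0.9 ]
 twist deg(tool) [-0.25 -0.15  0.74] | shift units now-axes [-0.07  0.07  0.2 ] | after-turn axes [-0.07  0.07  0.2 ]
```

drive_tool([
  {"xyz": [0, 0, 0.22], "twist": [0, 0, 0], "claw": 0},
  {"xyz": [0, 0, 0], "twist": [0, 0, 0], "claw": 0},
])

```text
time: 50.88
eef_pos: [0.5992, 0.2369, 0.1105]
eef_rot: [0.953, -0.303, 0.002, -0.002]
contact_force: [1.0, -1.3, 2.8]
width: 0.0005
```

Run:
```python
from lev import *
plan(.597,.2365,.111,-36)
cal=viewer.calibration("scene"); im,d=viewer.get_image("scene")
cv2.imwrite("pics/k2.png",cv2.resize(im[160:210,320:370],None,fx=10,fy=10,interpolation=cv2.INTER_CUBIC))
```

```text
t 50.88 pos [0.5992 0.2369 0.1105] yaw -35.26 tilt 0.32 w 0.0005 F [ 1.  -1.3  2.8] j1,j6 [0.28 0.9 ]
 twist deg(tool) [-0.27 -0.17  0.74] | shift units now-axes [-0.08  0.08 -0.03] | after-turn axes [-0.08  0.08 -0.03]
```

View pics/k2.png

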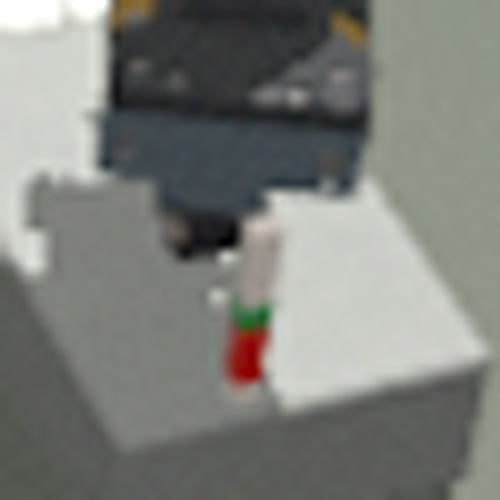

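drive_tool([
  {"xyz": [0, 0, 0.07], "twist": [0, 0, 0], "claw": 0},
  {"xyz": [0, 0, 0], "twist": [0, 0, 0], "claw": 0},
])

```text
time: 51.18
eef_pos: [0.5993, 0.2369, 0.1093]
eef_rot: [0.953, -0.303, 0.002, -0.002]
contact_force: [0.7, -1.6, 3.9]
width: 0.0003
```

Run:
```python
from lev import *
plan(.597,.2365,.111,-36)
cal=viewer.calibration("scene"); im,d=viewer.get_image("scene"); P=cloud(cal,d)
h=cv2.cvtColor(im,cv2.COLOR_BGR2HSV)
for nm,m in (("dark",(h[...,2]<70)),("green",(h[...,0]>45)&(h[...,0]<85)&(h[...,1]>90)),("red",((h[...,0]<8)|(h[...,0]>172))&(h[...,1]>120))):
    s=np.zeros_like(m); s[178:202,333:352]=1; Q=P[m&s]; 
    if len(Q): print(nm,len(Q),np.median(Q,0).round(4),Q.min(0).round(3),Q.max(0).round(3))
cv2.imwrite("pics/k3.png",cv2.resize(im[160:210,320:370],None,fx=10,fy=10,interpolation=cv2.INTER_CUBIC))
```

```text
t 51.17 pos [0.5993 0.2369 0.1093] yaw -35.26 tilt 0.33 w 0.0003 F [ 0.7 -1.6  3.9] j1,j6 [0.28 0.9 ]
 twist deg(tool) [-0.28 -0.18  0.74] | shift units now-axes [-0.08  0.08 -0.09] | after-turn axes [-0.08  0.08 -0.08]
dark 29 [0.6056 0.232  0.1028] [ 0.581 -0.434  0.063] [1.451 0.256 1.109]
green 5 [0.6403 0.2285 0.0995] [0.637 0.223 0.092] [0.642 0.231 0.104]
red 15 [0.6394 0.2276 0.0821] [0.637 0.222 0.073] [0.642 0.232 0.094]
```

drive_tool([
  {"xyz": [0, 0, 0], "twist": [0, 0, 0], "claw": 0},
  {"xyz": [0, 0, -0.5], "twist": [0, 0, 0], "claw": 0},
  {"xyz": [0, 0, -1], "twist": [0, 0, 0], "claw": 0},
  {"xyz": [0, 0, -1], "twist": [0, 0, 0], "claw": 0},
  {"xyz": [0, 0, -1], "twist": [0, 0, 0], "claw": 0.5},
  {"xyz": [0, 0, -1], "twist": [0, 0, 0], "claw": 0.5},
  {"xyz": [-1, 0.5, 0], "twist": [0, 0, 0], "claw": 0.5},
  {"xyz": [-1, 0.5, 0], "twist": [0, 0, 0], "claw": 0.5},
  {"xyz": [0, 0, 0], "twist": [0, 0, 0], "claw": 0.5},
])

```text
time: 52.35
eef_pos: [0.5499, 0.2437, 0.2045]
eef_rot: [0.953, -0.303, -0.001, -0.001]
contact_force: [0.2, 0.0, -1.0]
width: 0.0451
```

Run:
```python
from lev import *
plan(.4015,.2857,.14,-36)
roller("l1")
```

```text
t 52.35 pos [0.5499 0.2437 0.2045] yaw -35.25 tilt 0.14 w 0.0451 F [ 0.2  0.  -1. ] j1,j6 [0.32 0.93]
 twist deg(tool) [-0.04  0.14  0.75] | shift units now-axes [-7.27  2.57  3.24] | after-turn axes [-7.24  2.66  3.22]
roller n 420 zmax [0.1264 0.1287]
rect 596.6 237.4 18.2 21.1 81.1
```

View pics/l1.png

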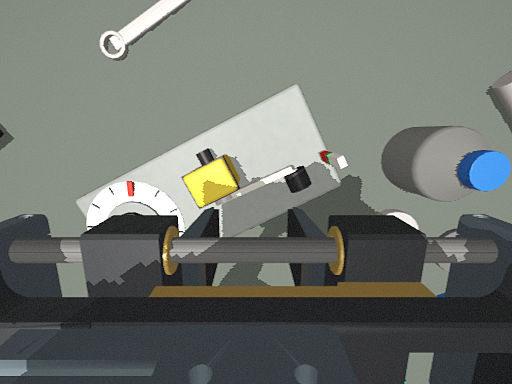

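drive_tool([
  {"xyz": [-1, 0.37, 0], "twist": [0, 0, 0], "claw": 0.5},
  {"xyz": [-1, 0.37, 0], "twist": [0, 0, 0], "claw": 0.5},
  {"xyz": [-1, 0.37, 0], "twist": [0, 0, 0], "claw": 0.5},
  {"xyz": [-1, 0.37, 0], "twist": [0, 0, 0], "claw": 0.5},
  {"xyz": [-1, 0.37, 0], "twist": [0, 0, 0], "claw": 0.5},
  {"xyz": [-1, 0.37, 0.3], "twist": [0, 0, 0], "claw": 0.5},
  {"xyz": [-0.5, 0.2, 0.8], "twist": [0, 0, 0], "claw": 0.5},
  {"xyz": [0, 0, 0.8], "twist": [0, 0, 0], "claw": 0.5},
  {"xyz": [0, 0, 0.8], "twist": [0, 0, 0], "claw": 0.5},
  {"xyz": [0, 0, 0], "twist": [0, 0, 0], "claw": 0.5},
])

```text
time: 53.65
eef_pos: [0.4135, 0.2812, 0.1501]
eef_rot: [0.953, -0.303, -0.0, -0.001]
contact_force: [-0.5, -0.3, 0.2]
width: 0.0456
```

Run:
```python
from lev import *
plan(.4015,.2857,.0875,-35.5)
```

```text
t 53.65 pos [0.4135 0.2812 0.1501] yaw -35.31 tilt 0.15 w 0.0456 F [-0.5 -0.3  0.2] j1,j6 [0.48 1.09]
 twist deg(tool) [-0.14  0.06  0.18] | shift units now-axes [-0.62  0.17  3.13] | after-turn axes [-0.62  0.17  3.13]
```

drive_tool([
  {"xyz": [-0.6, 0.17, 0], "twist": [0, 0, 0], "claw": 0.5},
  {"xyz": [0, 0, 0], "twist": [0, 0, 0], "claw": 0.5},
  {"xyz": [0, 0, 0.8], "twist": [0, 0, 0], "claw": 0.5},
  {"xyz": [0, 0, 0.8], "twist": [0, 0, 0], "claw": 0.5},
  {"xyz": [0, 0, 0.6], "twist": [0, 0, 0], "claw": 0.5},
  {"xyz": [0, 0, 0], "twist": [0, 0, 0], "claw": 0.5},
])

```text
time: 54.4
eef_pos: [0.4021, 0.2873, 0.1082]
eef_rot: [0.953, -0.303, 0.002, -0.003]
contact_force: [0.3, 0.2, -0.1]
width: 0.0453
```

Run:
```python
from lev import *
plan(.4015,.2857,.0875,-35.5)
```

```text
t 54.4 pos [0.4021 0.2873 0.1082] yaw -35.27 tilt 0.43 w 0.0453 F [ 0.3  0.2 -0.1] j1,j6 [0.5  1.11]
 twist deg(tool) [-0.43 -0.08  0.23] | shift units now-axes [0.02 0.09 1.03] | after-turn axes [0.02 0.08 1.03]
```

drive_tool([
  {"xyz": [0.02, 0.08, 0.4], "twist": [0, 0, 0], "claw": 0.5},
  {"xyz": [0, 0, 0.4], "twist": [0, 0, 0], "claw": 0.5},
  {"xyz": [0, 0, 0.15], "twist": [0, 0, 0], "claw": 0.4},
  {"xyz": [0, 0, 0], "twist": [0, 0, 0], "claw": 0},
  {"xyz": [0, 0, 0], "twist": [0, 0, 0], "claw": 0},
  {"xyz": [0, 0, 0], "twist": [0, 0, 0], "claw": 0},
  {"xyz": [0, 0, 0], "twist": [0, 0, 0], "claw": 0},
])

```text
time: 55.28
eef_pos: [0.4021, 0.2862, 0.089]
eef_rot: [0.953, -0.303, 0.002, -0.004]
contact_force: [-0.4, 0.4, -5.3]
width: 0.0137
```

Run:
```python
from lev import *
plan(.4015,.2857,.0875,80.4)
```

```text
t 55.27 pos [0.4021 0.2862 0.089 ] yaw -35.28 tilt 0.53 w 0.0137 F [-0.4  0.4 -5.3] j1,j6 [0.5  1.11]
 twist deg(tool) [  -0.21   -0.59 -115.68] | shift units now-axes [-0.01  0.04  0.07] | after-turn axes [-0.03 -0.03  0.07]
```

drive_tool([
  {"xyz": [0, 0, 0], "twist": [0, 0, -0.7], "claw": 0},
  {"xyz": [0, 0, 0], "twist": [0, 0, -0.7], "claw": 0},
  {"xyz": [0, 0, 0], "twist": [0, 0, -0.7], "claw": 0},
  {"xyz": [0, 0, 0], "twist": [0, 0, -0.7], "claw": 0},
  {"xyz": [0, 0, 0], "twist": [0, 0, -0.7], "claw": 0},
  {"xyz": [0, 0, 0], "twist": [0, 0, -0.7], "claw": 0},
  {"xyz": [0, 0, 0], "twist": [0, 0, -0.7], "claw": 0},
  {"xyz": [0, 0, 0], "twist": [0, 0, -0.7], "claw": 0},
  {"xyz": [0, 0, 0], "twist": [0, 0, -0.7], "claw": 0},
  {"xyz": [0, 0, 0], "twist": [0, 0, -0.7], "claw": 0},
  {"xyz": [0, 0, 0], "twist": [0, 0, -0.7], "claw": 0},
  {"xyz": [0, 0, 0], "twist": [0, 0, -0.7], "claw": 0},
  {"xyz": [0, 0, 0], "twist": [0, 0, -0.7], "claw": 0},
  {"xyz": [0, 0, 0], "twist": [0, 0, -0.7], "claw": 0},
  {"xyz": [0, 0, 0], "twist": [0, 0, -0.7], "claw": 0},
  {"xyz": [0, 0, 0], "twist": [0, 0, 0], "claw": 0},
])

```text
time: 57.28
eef_pos: [0.4012, 0.286, 0.089]
eef_rot: [0.803, 0.595, 0.004, -0.001]
contact_force: [0.8, -0.5, -2.9]
width: 0.0139
```

Run:
```python
from lev import *
plan(.4015,.2857,.0875,80.4)
```

```text
t 57.27 pos [0.4012 0.286  0.089 ] yaw 73.07 tilt 0.45 w 0.0139 F [ 0.8 -0.5 -2.9] j1,j6 [ 0.5  -0.78]
 twist deg(tool) [ 0.2  -0.4  -7.33] | shift units now-axes [-0.01  0.02  0.07] | after-turn axes [-0.01  0.02  0.07]
```

drive_tool([
  {"xyz": [0, 0, 0], "twist": [0, 0, -0.4], "claw": 0},
  {"xyz": [0, 0, 0], "twist": [0, 0, -0.3], "claw": 0},
  {"xyz": [0, 0, 0], "twist": [0, 0, 0], "claw": 0},
])

```text
time: 57.65
eef_pos: [0.4011, 0.2859, 0.089]
eef_rot: [0.768, 0.641, 0.004, -0.001]
contact_force: [0.8, 1.2, -2.8]
width: 0.0138
```

Run:
```python
from lev import *
plan(.4015,.2857,.0875,80.4); print(r.read_state()["moment"])
```

```text
t 57.65 pos [0.4011 0.2859 0.089 ] yaw 79.68 tilt 0.44 w 0.0138 F [ 0.8  1.2 -2.8] j1,j6 [ 0.5 -0.9]
 twist deg(tool) [ 0.21 -0.38 -0.72] | shift units now-axes [-0.01  0.02  0.07] | after-turn axes [-0.01  0.02  0.07]
[0.16574226 0.05625217 0.10272914]
```

drive_tool([
  {"xyz": [0, 0, 0], "twist": [0, 0, -0.06], "claw": 0},
  {"xyz": [0, 0, 0], "twist": [0, 0, 0], "claw": 0},
  {"xyz": [0, 0, 0], "twist": [0, 0, 0], "claw": 0.3},
  {"xyz": [0, 0, 0], "twist": [0, 0, 0], "claw": 0.5},
  {"xyz": [0, 0, 0], "twist": [0, 0, 0], "claw": 0.5},
  {"xyz": [0, 0, -0.5], "twist": [0, 0, 0], "claw": 0.5},
  {"xyz": [0, 0, -1], "twist": [0, 0, 0], "claw": 0.5},
  {"xyz": [0, 0, -1], "twist": [0, 0, 0], "claw": 0.5},
  {"xyz": [0, 0, -1], "twist": [0, 0, 0], "claw": 0.5},
  {"xyz": [0, 1, -1], "twist": [0, 0, 0], "claw": 0.5},
  {"xyz": [0, 1, -1], "twist": [0, 0, 0], "claw": 0.5},
  {"xyz": [0, 0, 0], "twist": [0, 0, 0], "claw": 0.5},
])

```text
time: 59.15
eef_pos: [0.4408, 0.2782, 0.207]
eef_rot: [0.766, 0.643, 0.005, -0.0]
contact_force: [-1.2, 0.5, -1.2]
width: 0.0458
```

Run:
```python
from lev import *
plan(.4015,.2857,.0875,80.4)
cal=viewer.calibration("wrist"); im,d=viewer.get_image("wrist"); cv2.imwrite("pics/m1.png",im); dial(im,d,cal)
im,d=viewer.get_image("scene"); cv2.imwrite("pics/m1s.png",cv2.resize(im[130:290,120:380],None,fx=3,fy=3,interpolation=cv2.INTER_CUBIC))
```

```text
t 59.15 pos [0.4408 0.2782 0.207 ] yaw 80.01 tilt 0.58 w 0.0458 F [-1.2  0.5 -1.2] j1,j6 [ 0.45 -0.95]
 twist deg(tool) [ 0.35 -0.46 -0.39] | shift units now-axes [-0.02 -2.04  5.96] | after-turn axes [ 0.04 -2.    5.97]
tab [0.4306 0.3285 0.0647] 85 [292. 172.]
bar n 615 z [0.1014 0.1036 0.1049]
bar rect 401.6 286.4 13.5 44.4 79.9
scale z 0.061779318249241766
pointer px 57 [390.1 288.9]
```

View pics/m1.png

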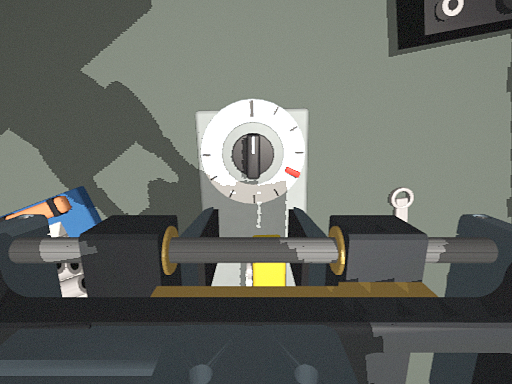

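View pics/m1s.png

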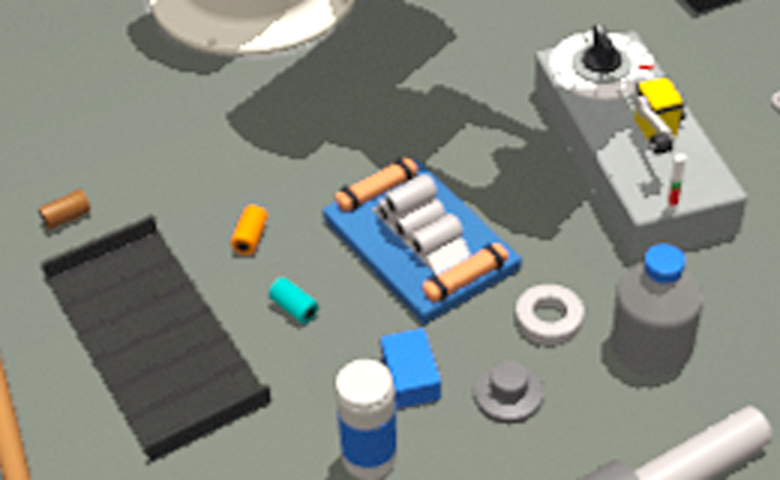

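Run:
```python
from lev import *
cal=viewer.calibration("top"); im,d=viewer.get_image("top"); P=cloud(cal,d)
q=P[...,:2]*1000-C; a=q@EX; b=q@EY; h=cv2.cvtColor(im,cv2.COLOR_BGR2HSV)
for x in range(-60,62,6):
    s=(abs(a-x)<3)&(abs(b)<18); print(x,np.median(P[s][:,2]).round(4) if s.any() else None, end=" | ")
print()
for lo,hi in ((.045,.058),(.066,.085)):
    m=((P[...,2]>lo)&(P[...,2]<hi)&(abs(a)<55)&(abs(b)<60)); print(lo,m.sum(),"b",np.percentile(b[m],[3,97]).round(1),"a",np.percentile(a[m],[3,97]).round(1))
cv2.imwrite("pics/n1.png",cv2.resize(im[140:250,200:310],None,fx=5,fy=5,interpolation=cv2.INTER_CUBIC))
print(r.read_state()["time"])
```

```text
-60 0.0205 | -54 0.026 | -48 0.0329 | -42 0.0448 | -36 0.0509 | -30 0.0559 | -24 0.0737 | -18 0.0759 | -12 0.0763 | -6 0.0726 | 0 0.052 | 6 0.0505 | 12 0.0425 | 18 0.0453 | 24 0.05 | 30 0.0524 | 36 0.0505 | 42 0.0459 | 48 0.031 | 54 0.0259 | 60 0.0186 | 
0.045 242 b [-23.7  22.9] a [-40.7  39.6]
0.066 137 b [-23.9  22.1] a [-28.   -3.7]
59.3
```

View pics/n1.png

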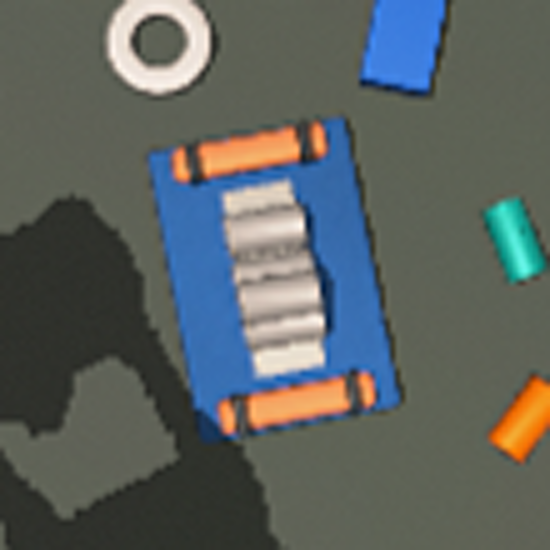

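```bash
python3 -c "
from rig import job
print(job.finish_job())"
```

```text
the job is handed in; nothing more can be done
None
```

I handed the job in at about 59 s. There were four pins at the start. Three now lie in the grooves and the fourth sits saddled between the near and middle ones. I then turned the dial to the red tab, pressed and released the lever, and wound the dial back to zero.

My last checks:
- **Pins:** the layer heights match (tops at about 54 and 77.6 mm). Seen from above, the pins spanned about −24 to +23 mm lengthwise, so the ends are flush.
- **Dial at the tab:** the bar pointed to 54.3° and the tab lay at 54.6°. The tab's middle measured about 51 mm from the dial's axis instead of the 45 mm given. I didn't resolve that and relied on the direction only.
- **Lever:** I pressed the roller down about 19 mm, which puts its centre at about 98 mm. That lies within the green band as measured and short of overtravel. The click itself could only be inferred from this travel and a force of about 4 N. After release the roller was back at its rest height.
- **Dial at zero:** the bar returned to within about 0.5° of where it started.
- **Everything else:** the other objects near the work area showed no visible shift in the last pictures. I did not measure them, or look again at the whole bench after the dial and lever work. The gripper was raised clear of everything.

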